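# Set up the brake-pad checking stand

### The job

Slide the aluminium carriage onto the stand's dovetail rail from its open end, with the clamp knob on the robot's side, until it is fully home against the stop. Then tighten its clamp knob clockwise all the way, and after that take the longer brake pad from the rack and stand it on edge in the carriage's slot, about centred and right down on the slot floor. Leave the carriage clamped at the stop, let go of everything, and do not disturb the other things on the counter.

Things in the scene. Friction and masses are not known exactly. Their poses are not given: they have to be found in the camera images.
- stand: Fixed brake-pad checking stand: grey base plate 130 x 300 x 12 mm (y -190 to +110) with a steel dovetail rail along its y, on a 20 mm wide web. Origin: on the counter, under the rail's centre line. Rail top 62 mm up; dovetail 16 mm high, 50 mm wide at the top, 30 mm at the bottom. Open end at +y, stop at -y. The robot is on its -x side.
- rail_open (a point): Middle of the rail's top at its open end (y = +100 mm of the stand, 62 mm up; axes as the stand). The last 20 mm before it are a tapered lead-in, at the tip 5 mm narrower on each side and 3 mm lower.
- rail_stop (a point): Middle of the rail's top at the face of the stop plate (y = -110 mm of the stand, 62 mm up; axes as the stand). The plate is 76 mm wide, its top 72 mm above the counter. Farther on, at y = -172 mm, stands a dial gauge on a post, 167 mm high; its stem reaches to y = -135 mm, 140 mm up.
- carriage: Loose aluminium carriage, 0.45 to 0.75 kg, body 76 x 90 x 32 mm (x, y, z); origin: centre of its underside, y = slide direction, knob on the -x side. Dovetail groove along y below: ceiling 20 mm above the underside, 1.8 mm sideways play per flank on the rail. Seated on the rail, its origin is 42 mm above the counter; against the stop, at y = -65 mm of the stand.
- cheeks (a point): Middle of the carriage's slot floor: carriage x = +5, y = 0, z = 32 mm, its axes. Two upright cheeks stand here, each 70 (x) x 9 (y) x 28 mm high, with a 21 mm slot along x between them, open at top and ends. Pinched together along y they are 39 mm wide: the carriage's handle. Later the pad stands in this slot.
- knob (a joint): Turn of the clamp knob, rad: starts 0 to 0.3 (loose), grows clockwise as seen looking at the knob from outside along its axis; hard stop at 1.3 = fully tight. Friction about 0.12 N m; it stays where it is left.
- knob_grip (a point): Grip point of the clamp knob, on its axis, 28 mm out from its foot and 12 mm below its outer end. Black bar 50 mm long (x), 12 mm thick (y), 28 mm deep. z = outward along the axis, leaning 38 degrees from vertical towards the carriage's -x. At joint 0.65, x points straight upslope. Foot at x = -50, y = 0, z = 20 mm of the carriage.
- rack: Fixed plywood rack, base 110 x 130 x 8 mm, origin at the centre of its underside. Two slots along its x at y = -40 and +40 mm, each 20 mm wide between walls 8 mm thick, 90 mm long, tops 32 mm above the counter. A brake pad stands on edge in each, underside 8 mm above the counter; which pad is where varies.
- long_pad: The longer brake pad, 0.28 to 0.46 kg: 100 long (x) x 15 thick (y) x 68 mm tall (z): 5 mm steel backing plate with a grey friction block 80 mm long, 10 mm thick, 62 mm tall. Origin: centre of its underside, z up. In the carriage's slot either way round; its underside then lies 32 mm above the carriage's origin.
- short_pad: The shorter brake pad, 64 long x 15 thick x 54 mm tall, in the other slot of the rack; stays there.
- pen_cup: Bystander: black round pen cup, 72 mm across and 90 mm tall; origin at the centre of its underside.
- spray: Bystander: white bottle with a green cap, 66 mm across, 170 mm tall; origin at the centre of its underside.
- yellow_carton: Bystander: yellow carton, 60 x 120 x 100 mm (x, y, z); origin at the centre of its underside.
- brake_disc: Bystander: steel brake disc lying flat, 120 mm across with a 56 mm hole, 22 mm thick; origin at the centre of its underside.
- stapler: Bystander: black stapler, 130 x 34 x 39 mm; origin at the centre of its underside.
- jar: Bystander: glass jar with a steel cap, 64 mm across, 80 mm tall; origin at the centre of its underside.
- tape: Bystander: brown roll of tape lying flat, 90 mm across, 30 mm tall; origin at the centre of its underside.
Not all that is in view belongs to the job. Leave any pink look-alike of the carriage alone.

How it is judged:
By the outcome, as a careful person would: the job done as asked, in the order asked, and still so for the second after the job is handed in, with the robot touching nothing.
It also fails if it takes over 72 s, if anything falls off the work surface, if the arm or the gripper's body presses on something with over 40 N, if the wrist force passes 120 N, or if a joint passes its speed limit or range.

### The arm

A 6-joint arm with a two-finger parallel gripper is mounted at the origin on the work surface. World frame = base frame: x ahead of the robot, y to its left, z up, the work surface at z = 0. Lengths are in mm, angles in degrees, forces in N, time in s.
With the tool pointing down it reaches from about 350 to 850 mm from the base axis. Payload 8.1 kg.
Tool frame: the origin (TCP) lies at the very end of the fingers, on their centre line; the grasp point (between the pads) lies 19 mm behind it (tcp_to_grasp is the distance from the TCP to the grasp point, in mm); z points along the fingers, x is the direction in which the jaws open and shut, and the axes are right-handed (so a half turn about z gives the same grasp; the last joint's range is limited). The gripper opens to 85 mm and grips with 20 to 120 N. Pads are 22 mm wide; open, the fingers measure 114 mm over their backs; the gripper's body (76 mm by 85 mm) begins 54 mm behind the grasp point. The pads swing forward as they close: fully open they stand 13 mm farther back than shut.
Start: joints at [-72.216, 7.471, 85.268, -0, 87.261, -4.893], TCP at [231.348, -553.609, 231.292] pointing down, gripper open.
Joint ranges: [-169.43, 169.43], [-51.17, 129.36], [1.28, 143.12], [-76.62, 256.62], [0, 156.53], [-152.29, 152.29]. Speed limits (degrees/s): [136.94, 136.94, 159.86, 180, 180, 180].

### API

Orientations are given as [roll, pitch, yaw] about the fixed x, y, z axes, in that order (R = Rz(yaw) Ry(pitch) Rx(roll)).
In Python, from bench import * gives the robot as it stands. The module is installed in compiled form; this text tells all that it offers.
- The arm moves only by the tool apply_moves, never from a script. Its argument "targets" is text: rows parted by semicolons, each of 7 numbers parted by spaces: the turn, a rotation vector about the tool's x, y, z in rad, then the shift along the tool's x, y, z in cm, then the finger opening in cm, from 0 to 8.54. A call has exactly 5 rows; each row is the pose to reach, as a shift and turn from the pose commanded when the call began, along the tool's axes at that moment; what a row does not reach only later rows make up. A row lasts 1/10 s, in which the tool goes at most 50 mm and 8.59 degrees, less where a joint would pass 70% of its speed; a pose out of reach is approached as far as the arm can. A call with a gripper value outside its range is refused whole. The fingers move at their own pace and stop on an object; "force" is the grip in N (left out, the last holds). Time passes only in rows, so rows that repeat a pose let the fingers close, or fill a call up. It gives the time, the measured TCP pose, the force and the opening at its end, in the units of the state.
- sense(): the state, without advancing time (a new reading comes with each control period).
- snapshot(name): name is "scene" or "top"; returns the picture (400x640x3 uint8, red, green, blue); there is no depth.
- camera_model(name): a dict with "fx", "fy", "cx", "cy" (pixels), "k1" (the pictures are not rectified: a ray, as slopes to the right and down, at radius r is drawn at 1 + k1 r^2 times it, then the intrinsics apply), "position" and "attitude" of the camera in the world. Camera axes: x right, y up, looking along -z (the intrinsics and any distortion apply to the point x, -y, -z); pixel columns grow to the right and rows downward; lengths in mm; the calibration is good to about 2 mm. A picture is of the moment at which its call begins. camera_model takes no time and is no camera call.
- hand_in(): hands the job in, once; it reports no verdict.
Trained networks look in the newest picture that a camera, given by its name, has taken for a name from the list of things; names that differ only in an ending like _2 or _b are one class to them, and where a whole thing is asked for, a point or a joint stands for the part that bears it (a point fixed in the world has none). Each returns a list of dicts, best first, with "confidence" (0 to 1); they miss things now and then, are a little off and sometimes report something else, mostly with a low value. They report only what shows in the picture. A call takes as long as a camera call. They do not tell look-alikes from the thing itself.
- recognise(camera, query): "at" ([row, column] in pixels, amid what is visible of it).
- place_of(camera, query): "at" ([row, column] in pixels: a listed point, or the origin of a listed thing).
The state is a dict: "time": time; "joint_pos": joint angles; "qd": joint speeds; "joint_efforts": joint torques, N m; "tool_pos": TCP position; "tcp_rot": TCP orientation; "ft_force": force on the tool from outside, world axes, zero at the start; "wrist_torque": the same for the moment, N m; "finger_gap": finger opening in mm.
Only numpy, scipy, OpenCV 4.12 (cv2) and the standard library are available. Lean on these libraries where they do the work, as an engineer would, in place of code of your own. Each camera call takes 0.05 s, during which the arm holds its last target. There are 200 camera calls.

## Working session

There is one attempt and no reset: what is moved stays moved. The work goes in short steps, Python scripts to look and compute and a tool call to move; the robot and the scene stay as the last step left them, time stands still between calls to the robot, and variables do not carry over. Pictures are saved under pics/ and viewed, about 8 in all and at most 12, crops included, and the job is handed in when it is done.

Besides the shell and the picture viewer there is one more tool, called after ">>>" as name(argument=value, ...), one argument or row to a line, values as JSON. apply_moves: Moves the arm, as the interface text tells. Its arguments: {"type":"object","properties":{"targets":{"type":"string"},"force":{"type":"number"}},"required":["targets"]}

```bash
mkdir -p pics; cat > h.py <<'E'
from bench import *
import numpy as np, cv2
from scipy.spatial.transform import Rotation as Ro
def save(cam,name):
    im=snapshot(cam); cv2.imwrite(f'pics/{name}.png',im[:,:,::-1]); return im
E
python3 - <<'E'
from h import *
a=save('scene','s0');b=save('top','t0')
for c in('scene','top'):print(camera_model(c))
print(sense())
for q in['carriage','cheeks','knob_grip','knob','stand','rail_open','rail_stop','rack','long_pad','short_pad','pen_cup','spray','yellow_carton','brake_disc','stapler','jar','tape']:
    for c in('scene','top'):
        print(q,c,[(np.round(d['at'],1).tolist(),round(d['confidence'],2)) for d in place_of(c,q)[:3]])
print(sense()['time'])
cv2.imwrite('pics/both0.png',np.vstack([a,b])[:,:,::-1])
E
```

```text
{'fx': 366.72881183514994, 'fy': 366.72881183514994, 'cx': 319.81954765625267, 'cy': 196.65534558991652, 'k1': -0.024139969002039262, 'position': array([1298.27450567,   39.157964  ,  689.73173609]), 'attitude': array([51.59623771, -1.21225467, 93.63783194])}
{'fx': 442.9331669870476, 'fy': 442.9331669870476, 'cx': 316.74332962830084, 'cy': 198.93059101725217, 'k1': -0.05255033290031536, 'position': array([ 461.20610625,    1.79871515, 1453.39356929]), 'attitude': array([  3.74921673,  -0.67640967, -89.59018398])}
{'time': 0.1, 'joint_pos': array([-7.22150776e+01,  7.51222800e+00,  8.53249898e+01, -1.10642814e-03,
        8.72617314e+01, -4.89324129e+00]), 'qd': array([ 0.1258296 , -0.04807313, -0.12395506, -0.01489917,  0.07998142,
       -0.03055136]), 'joint_efforts': array([ 6.85845844e-04, -5.70949101e+01, -5.01943016e+01, -2.90573544e-04,
        8.08326731e-03, -6.68429971e-05]), 'tool_pos': array([ 231.18792405, -553.11623692,  230.3155604 ]), 'tcp_rot': array([-1.79992661e+02,  9.86827816e-02, -6.73217761e+01]), 'ft_force': array([-1.09051721, -0.58671024,  0.03429351]), 'wr
[... 153 characters left out ...]
67), ([226.5, 434.7], 0.57)]
carriage top [([267.7, 331.5], 0.78), ([206.9, 218.6], 0.77), ([263.6, 190.8], 0.64)]
cheeks scene [([168.7, 308.0], 0.85), ([176.8, 448.6], 0.83), ([217.7, 433.3], 0.56)]
cheeks top [([270.0, 333.5], 0.71), ([263.3, 189.1], 0.69), ([207.0, 216.1], 0.6)]
knob_grip scene [([200.3, 439.0], 0.69), ([179.6, 297.9], 0.44), ([175.8, 472.3], 0.39)]
knob_grip top [([249.1, 336.5], 0.68), ([264.0, 163.4], 0.64), ([223.7, 201.7], 0.46)]Traceback (most recent call last):
  File "<stdin>", line 7, in <module>
ValueError: it knows: brake_disc, carriage, cheeks, jar, knob_grip, long_pad, pen_cup, rack, rail_open, rail_stop, short_pad, spray, stand, stapler, tape, yellow_carton
```

View pics/s0.png

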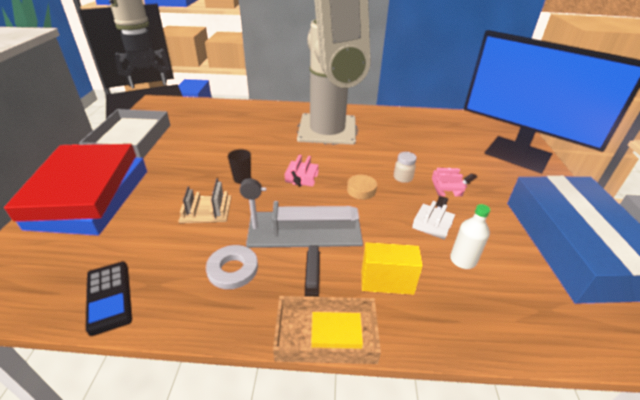

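View pics/t0.png

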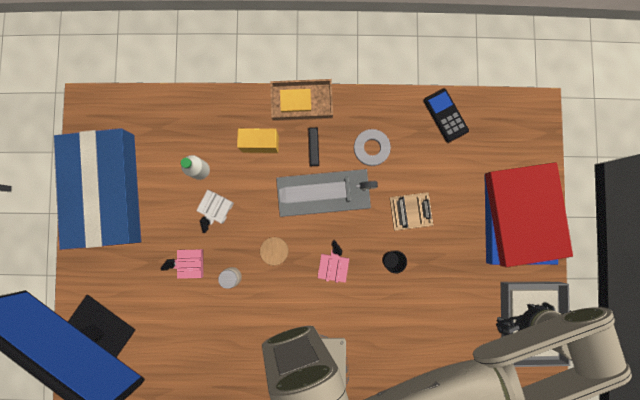

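The scene view shows the silver carriage at [226,435] and pink look-alikes at [174,304] and [188,447]. In the top view the silver one is at [207,216] and the pinks are at [268,332] and [264,190]. The silver one fits "aluminium". I'll measure it and confirm in a crop.

```bash
cat >> h.py <<'E'
CM={c:camera_model(c) for c in('scene','top')}
def cam(c):
    m=CM[c]; R=Ro.from_euler('xyz',m['attitude'],degrees=True).as_matrix(); return m,R,np.array(m['position'])
def proj(c,P):
    m,R,t=cam(c); p=(np.atleast_2d(P)-t)@R; u=p[:,0]/-p[:,2]; v=-p[:,1]/-p[:,2]; k=1+m['k1']*(u*u+v*v)
    return np.c_[m['cy']+m['fy']*v*k, m['cx']+m['fx']*u*k]
def ray(c,rc):
    m,R,t=cam(c); d=np.array([(rc[1]-m['cx'])/m['fx'],(rc[0]-m['cy'])/m['fy']]); s=d.copy()
    for _ in range(20): s=d/(1+m['k1']*(s@s))
    return t,R@np.array([s[0],-s[1],-1])
def onz(c,rc,z):
    t,d=ray(c,rc); return t+d*(z-t[2])/d[2]
def tri(a,b):
    A=0;B=0
    for c,rc in(('scene',a),('top',b)):
        t,d=ray(c,rc); d=d/np.linalg.norm(d); M=np.eye(3)-np.outer(d,d); A=A+M;B=B+M@t
    return np.linalg.solve(A,B)
def pl(q,c,n=3): return [(np.round(d['at'],1).tolist(),round(d['confidence'],2)) for d in place_of(c,q)[:n]]
E
python3 - <<'E'
from h import *
Z={'carriage':0,'cheeks':32,'knob_grip':42,'stand':0,'rail_open':62,'rail_stop':62,'rack':0,'long_pad':8,'short_pad':8,'pen_cup':0,'spray':0,'yellow_carton':0,'brake_disc':0,'stapler':0,'jar':0,'tape':0}
snapshot('scene');snapshot('top')
for q,z in Z.items():
    n=3 if q in('carriage','cheeks','knob_grip') else 2
    for c in('scene','top'):
        print(q,c,[(a,f,np.round(onz(c,a,z)[:2],1).tolist()) for a,f in pl(q,c,n)])
a=cv2.imread('pics/s0.png');b=cv2.imread('pics/t0.png')
r=lambda i,y,x,h,w:cv2.resize(i[y:y+h,x:x+w],(400,300),interpolation=cv2.INTER_CUBIC)
cv2.imwrite('pics/crop0.png',np.vstack([np.hstack([r(a,185,390,75,100),r(b,175,170,75,100)]),np.hstack([r(a,160,170,90,120),r(b,165,360,75,100)])]))
E
```

```text
carriage scene [([225.3, 431.6], 0.71, [529.1, 317.3]), ([189.7, 447.3], 0.7, [357.4, 396.5])]
carriage top [([207.1, 215.0], 0.98, [527.0, 319.4]), ([261.2, 190.2], 0.93, [349.6, 397.0]), ([224.3, 203.6], 0.71, [470.3, 355.7])]
cheeks scene [([178.7, 449.1], 0.75, [342.5, 397.7]), ([167.7, 302.8], 0.74, [325.1, -63.4]), ([219.3, 435.4], 0.55, [539.6, 319.1])]
cheeks top [([268.4, 333.5], 0.92, [332.9, -69.3]), ([263.9, 187.7], 0.9, [343.4, 396.2]), ([206.6, 217.0], 0.72, [527.2, 306.0])]
knob_grip scene [([274.0, 315.6], 0.59, [761.9, 9.3]), ([176.8, 299.1], 0.51, [390.3, -68.1]), ([218.0, 433.6], 0.49, [546.2, 310.9])]
knob_grip top [([246.7, 335.2], 0.6, [402.3, -73.9]), ([264.7, 165.7], 0.59, [340.9, 463.6]), ([225.5, 202.3], 0.55, [466.2, 349.5])]
stand scene [([228.5, 317.3], 0.73, [569.0, 0.5])]
stand top [([192.2, 309.3], 0.92, [578.6, 10.0]), ([204.5, 216.5], 0.54, [535.6, 314.6])]
rail_open scene [([210.6, 357.7], 0.92, [557.1, 105.6])]
rail_open top [([192.0, 279.1], 0.96, [573.4, 104.7])]
rail_stop scene []
rail_stop top [([186.9, 347.7], 0.97, [591.3, -111.5])]
rack scen
[... 612 characters left out ...]
16.5], 0.64, [722.0, 9.1])]
spray top [([170.0, 198.4], 0.74, [649.3, 377.2]), ([143.7, 259.7], 0.64, [738.6, 175.8])]
yellow_carton scene [([280.5, 384.6], 0.7, [733.6, 171.4])]
yellow_carton top [([141.1, 262.6], 0.77, [747.4, 166.3])]
brake_disc scene [([270.8, 229.9], 0.92, [734.3, -198.5]), ([257.7, 461.7], 0.47, [645.4, 373.4])]
brake_disc top [([146.6, 366.5], 0.89, [732.2, -178.8])]
stapler scene [([272.1, 315.8], 0.55, [721.2, 7.4])]
stapler top [([147.9, 312.8], 0.86, [726.0, -0.4])]
jar scene [([177.9, 402.7], 0.62, [305.9, 262.2])]
jar top [([274.8, 230.6], 0.73, [306.8, 264.1])]
tape scene [([192.2, 360.9], 0.78, [395.3, 123.5])]
tape top [([246.9, 272.8], 0.59, [398.5, 127.7])]
```

View pics/crop0.png

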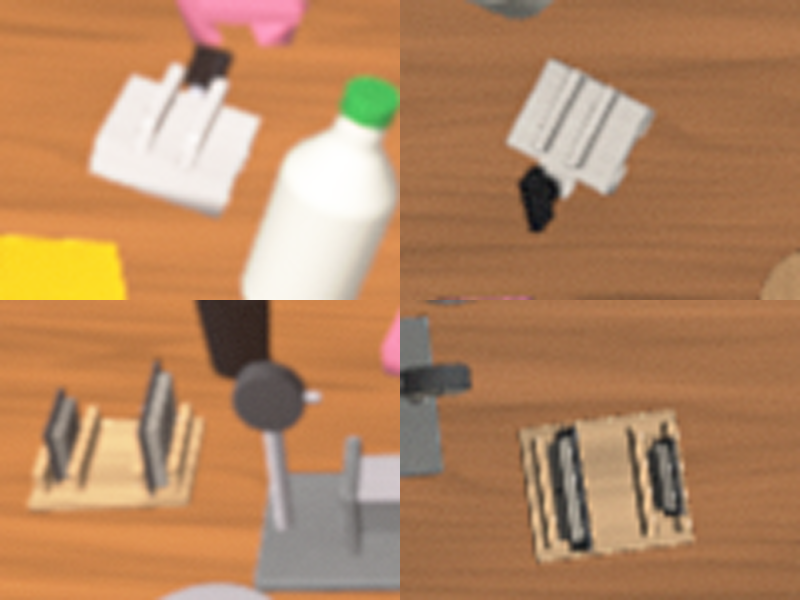

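The crop confirms it: the silver carriage (top ≈[207,216]) has its knob toward the robot and to the left. The long pad is in the rack's left (+y) slot at top ≈[210,405]. Next come silhouette fits for the exact poses.

```bash
cat >> h.py <<'E'
from scipy.optimize import minimize
S=4
def box(x0,x1,y0,y1,z0,z1): return np.array([[x,y,z] for x in(x0,x1) for y in(y0,y1) for z in(z0,z1)],float)
def place(P,p,z=0):
    a=np.deg2rad(p[2]); c,s=np.cos(a),np.sin(a); return P@np.array([[c,-s,0],[s,c,0],[0,0,1]]).T+[p[0],p[1],z]
def sil(c,boxes,p,z,roi):
    y,x,h,w=roi; m=np.zeros((h*S,w*S),np.uint8)
    for B in boxes:
        q=proj(c,place(B,p,z))[:,::-1]-[x-.5,y-.5]
        cv2.fillConvexPoly(m,cv2.convexHull((q*S*16-8).round().astype(np.int32).reshape(-1,1,2)),1,shift=4)
    return m
def fit(masks,boxes,p0,z,ignore=[],cams=('scene','top'),steps=(5,5,4)):
    R={}
    for c in cams:
        q=proj(c,np.vstack([place(B,p0,z) for B in boxes+ignore])); lo=np.floor(q.min(0)-14).astype(int); hi=np.ceil(q.max(0)+14).astype(int)
        R[c]=(lo[0],lo[1],hi[0]-lo[0],hi[1]-lo[1])
    T={c:cv2.resize(masks[c][y:y+h,x:x+w].astype(np.float32),(w*S,h*S)) for c,(y,x,h,w) in R.items()}
    def cost(p):
        t=0
        for c in cams:
            m=sil(c,boxes,p,z,R[c]); k=1-sil(c,ignore,p,z,R[c]) if ignore else 1
            t+=(np.abs(m-T[c])*k).sum()/T[c].sum()
        return t
    best=None
    for s in(1,.4):
        x0=p0 if best is None else best.x
        best=minimize(cost,x0,method='Nelder-Mead',options=dict(initial_simplex=np.array([x0]+[np.array(x0)+np.eye(3)[i]*steps[i]*s for i in range(3)]),xatol=.02,fatol=1e-5))
    return best.x.round(2),round(best.fun,3)
ax=np.array([-np.sin(np.deg2rad(38)),0,np.cos(np.deg2rad(38))])
KN=box(-30,30,-30,30,-3,48)
b1=np.array([np.cos(np.deg2rad(38)),0,np.sin(np.deg2rad(38))])
KNOB=np.array([[-50,0,20]+b1*v[0]+np.array([0,1,0])*v[1]+ax*v[2] for v in KN])
CAR=[box(-38,38,-45,45,0,32),box(-30,40,10.5,19.5,32,60),box(-30,40,-19.5,-10.5,32,60)]
E
cat > m1.py <<'E'
from h import *
I={c:cv2.imread(f'pics/{n}.png') for c,n in(('scene','s0'),('top','t0'))}
H={c:cv2.cvtColor(i,cv2.COLOR_BGR2HSV).astype(float) for c,i in I.items()}
silver={c:(h[:,:,1]<90)&(h[:,:,2]>150) for c,h in H.items()}
grey={c:(h[:,:,1]<100) for c,h in H.items()}
for cs in(('scene','top'),('scene',),('top',)):
    print('car',cs,fit(silver,CAR,[527,318,-27],0,[KNOB],cs))
rail=box(-25,25,-110,100,46,62)
ST=[box(-65,65,-190,110,0,12),rail,box(-10,10,-110,80,12,46),box(-38,38,-122,-110,12,72)]
ga=[box(-40,40,-200,-125,0,175)]
for cs in(('scene','top'),('scene',),('top',)):
    print('stand',cs,fit(grey,ST,[579,3,4.8],0,ga,cs))
h=H['top']; print('hsv rack',h[205:215:3,413],'wood',h[232,400:440:10])
h=H['scene']; print('hsv rack',h[205:215:3,206],'wood',h[225,190:230:10])
E
python3 m1.py
```

```text
car ('scene', 'top') (array([529.39, 317.21, -26.76]), np.float64(0.468))
car ('scene',) (array([527.88, 318.  , -27.15]), np.float64(0.38))
car ('top',) (array([529.71, 316.5 , -26.78]), np.float64(0.083))
stand ('scene', 'top') (array([572.77,   4.39,   5.91]), np.float64(0.375))
stand ('scene',) (array([570.39,   4.43,   5.73]), np.float64(0.213))
stand ('top',) (array([573.65,   4.26,   5.81]), np.float64(0.151))
hsv rack [[ 15.  95. 182.]
 [ 16.  96. 186.]
 [ 15.  96. 196.]
 [ 17.  96. 202.]] wood [[ 12. 137. 162.]
 [ 13. 140. 160.]
 [ 12. 139. 160.]
 [ 13. 142. 160.]]
hsv rack [[ 18.  99. 240.]
 [ 18.  99. 239.]
 [ 16. 104. 228.]
 [ 17. 105. 229.]] wood [[ 13. 163. 202.]
 [ 13. 164. 201.]
 [ 13. 161. 198.]
 [ 13. 160. 196.]]
```

```bash
cat > m2.py <<'E'
from h import *
I={c:cv2.imread(f'pics/{n}.png') for c,n in(('scene','s0'),('top','t0'))}
H={c:cv2.cvtColor(i,cv2.COLOR_BGR2HSV).astype(float) for c,i in I.items()}
rk={c:h[:,:,1]<(118 if c=='top' else 130) for c,h in H.items()}
W=[box(-45,45,y-4,y+4,8,32) for y in(-54,-26,26,54)]
LP=box(-50,50,32.5,47.5,8,76)
RK=[box(-55,55,-65,65,0,8)]+W+[LP,box(-32,32,-47.5,-32.5,8,62)]
for cs in(('scene','top'),('scene',),('top',)):
    print('rack',cs,fit(rk,RK,[520,-325,5],0,[],cs))
p,_=fit(rk,RK,[520,-325,5],0)
pad={c:h[:,:,1]<75 for c,h in H.items()}
c0=place(np.array([[0,40,0]]),p)[0]
for cs in(('scene','top'),('scene',),('top',)):
    print('long',cs,fit(pad,[box(-50,50,-7.5,7.5,0,68)],[c0[0],c0[1],p[2]],8,[],cs))
im=I['top'].copy(); big=cv2.resize(im,None,fx=4,fy=4,interpolation=cv2.INTER_CUBIC)
def draw(P,q,z=0,c='top'):
    for B in P:
        h=cv2.convexHull(((proj(c,place(B,q,z))[:,::-1]+.5)*4-.5).astype(np.float32)).round().astype(int)
        cv2.polylines(big,[h],True,(0,255,0),1)
draw(CAR,[529,317.2,-26.8]);draw([box(-65,65,-190,110,0,12),box(-25,25,-110,80,62,62),box(-38,38,-122,-110,72,72)],[572.5,4.4,5.8]);draw(RK,p)
o=big[640:920,720:1780]; cv2.imwrite('pics/ov.png',np.vstack([o[:,:530],o[:,530:]]))
s=sense();print(s['time'],s['tool_pos'],s['tcp_rot'],s['joint_pos'])
E
python3 m2.py
```

```text
rack ('scene', 'top') (array([ 518.26, -325.29,    7.97]), np.float64(0.3))
rack ('scene',) (array([ 516.97, -325.34,    8.77]), np.float64(0.24))
rack ('top',) (array([ 518.94, -325.1 ,    7.73]), np.float64(0.054))
long ('scene', 'top') (array([ 511.87, -287.23,   12.54]), np.float64(0.92))
long ('scene',) (array([ 508.69, -288.03,   13.42]), np.float64(0.531))
long ('top',) (array([ 512.78, -286.81,    7.94]), np.float64(0.329))
2.1 [ 231.35204167 -553.62659355  231.30463844] [ 1.79998917e+02 -2.35904220e-03 -6.73208504e+01] [-7.22151790e+01  7.47102119e+00  8.52666638e+01 -8.78803387e-04
  8.72598722e+01 -4.89428662e+00]
```

View pics/ov.png

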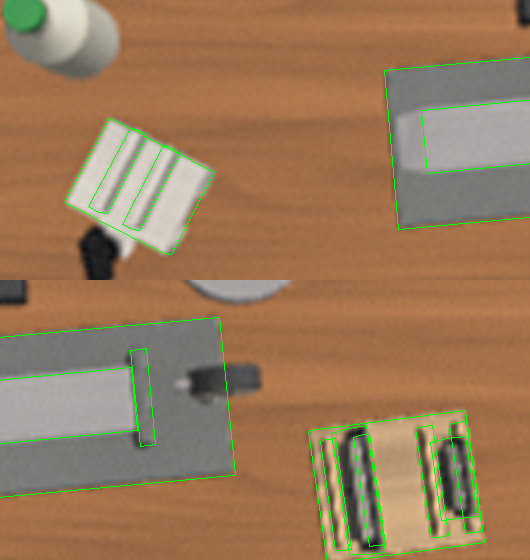

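The overlay fits closely: carriage (529, 317, −26.8°), stand (572.5, 4.4, 5.8°), rack (518.3, −325.3, 7.9°). The long pad is near (512.8, −286). Now I'll write the move-planning helper.

```bash
cat > go.py <<'E'
from h import *
import json,os
F='cmd.json'
if os.path.exists(F): p,q=json.load(open(F)); p=np.array(p); R=Ro.from_quat(q)
else: p=np.array([231.348,-553.609,231.292]); R=Ro.from_euler('xyz',[180,0,-67.321],degrees=True)
def down(yaw): return Ro.from_euler('xyz',[180,0,yaw],degrees=True)
def go(pos,rot,n,grip):
    """print n calls of 5 rows from the commanded pose to the goal, straight"""
    global p,R
    pos=np.array(pos,float); p0,R0=p.copy(),R; rv=(R0.inv()*rot).as_rotvec()
    grip=np.broadcast_to(grip,n)
    for k in range(n):
        rows=[]; pc,Rc=p.copy(),R
        for i in range(1,6):
            f=(k*5+i)/(5*n); g=R0*Ro.from_rotvec(rv*f); d=p0+(pos-p0)*f
            rows.append(np.r_[(Rc.inv()*g).as_rotvec().round(3),(Rc.inv().apply(d-pc)/10).round(2),grip[k]]+0.)
        print('; '.join(' '.join(f'{v:g}' for v in r) for r in rows))
        p=pc+Rc.apply(rows[-1][3:6]*10); R=Rc*Ro.from_rotvec(rows[-1][:3])
    json.dump([p.tolist(),R.as_quat().tolist()],open(F,'w'))
def st(P,y=5.8,o=(572.5,4.4)): return place(np.array([P],float),[o[0],o[1],y])[0]
E
python3 - <<'E'
from go import *
c=place(np.array([[5,0,0.]]),[529,317.2,-26.8])[0]; print(c)
go([c[0],c[1],200],down(63.2),5,8.5)
go([c[0],c[1],38],down(63.2),1,8.5)
E
```

```text
[533.46292909 314.9456123    0.        ]
0 0 -0.091 -2.74 -2.45 0.13 8.5; 0 0 -0.182 -5.48 -4.91 0.25 8.5; 0 0 -0.273 -8.22 -7.36 0.38 8.5; 0 0 -0.364 -10.96 -9.82 0.5 8.5; 0 0 -0.456 -13.7 -12.27 0.63 8.5
0 0 -0.091 -1.38 -3.41 0.12 8.5; 0 0 -0.182 -2.75 -6.82 0.25 8.5; 0 0 -0.273 -4.13 -10.23 0.37 8.5; 0 0 -0.364 -5.51 -13.64 0.5 8.5; 0 0 -0.455 -6.89 -17.05 0.62 8.5
0 0 -0.091 0.26 -3.67 0.13 8.5; 0 0 -0.182 0.52 -7.34 0.25 8.5; 0 0 -0.274 0.78 -11.01 0.38 8.5; 0 0 -0.365 1.04 -14.68 0.5 8.5; 0 0 -0.456 1.3 -18.35 0.63 8.5
0 0 -0.091 1.85 -3.18 0.12 8.5; 0 0 -0.182 3.7 -6.36 0.25 8.5; 0 0 -0.273 5.55 -9.54 0.37 8.5; 0 0 -0.364 7.4 -12.72 0.5 8.5; 0 0 -0.455 9.25 -15.9 0.62 8.5
0 0 -0.092 3.05 -2.04 0.13 8.5; 0 0 -0.183 6.11 -4.09 0.25 8.5; 0 0 -0.274 9.17 -6.13 0.38 8.5; 0 0 -0.365 12.23 -8.17 0.5 8.5; 0 0 -0.456 15.29 -10.22 0.63 8.5
0 0 0 0 0 3.24 8.5; 0 0 0 0 0 6.48 8.5; 0 0 0 0 0 9.72 8.5; 0 0 0 0 0 12.96 8.5; 0 0 0 0 0 16.2 8.5
```

>>> apply_moves(
  targets="0 0 -0.091 -2.74 -2.45 0.13 8.5; 0 0 -0.182 -5.48 -4.91 0.25 8.5; 0 0 -0.273 -8.22 -7.36 0.38 8.5; 0 0 -0.364 -10.96 -9.82 0.5 8.5; 0 0 -0.456 -13.7 -12.27 0.63 8.5",
)

```text
time: 2.6
tool_pos: [292.0, -378.6, 225.0]
tcp_rot: [180.0, -0.0, -41.0]
ft_force: [0.5, -0.4, 0.1]
finger_gap: 84.8
```

>>> apply_moves(
  targets="0 0 -0.091 -1.38 -3.41 0.12 8.5; 0 0 -0.182 -2.75 -6.82 0.25 8.5; 0 0 -0.273 -4.13 -10.23 0.37 8.5; 0 0 -0.364 -5.51 -13.64 0.5 8.5; 0 0 -0.455 -6.89 -17.05 0.62 8.5",
)

```text
time: 3.1
tool_pos: [352.5, -204.9, 219.0]
tcp_rot: [180.0, -0.0, -14.9]
ft_force: [0.2, 0.2, -0.6]
finger_gap: 85.1
```

>>> apply_moves(
  targets="0 0 -0.091 0.26 -3.67 0.13 8.5; 0 0 -0.182 0.52 -7.34 0.25 8.5; 0 0 -0.274 0.78 -11.01 0.38 8.5; 0 0 -0.365 1.04 -14.68 0.5 8.5; 0 0 -0.456 1.3 -18.35 0.63 8.5",
)

```text
time: 3.6
tool_pos: [413.0, -31.0, 212.8]
tcp_rot: [180.0, -0.1, 11.2]
ft_force: [-0.0, -0.6, -0.4]
finger_gap: 85.2
```

>>> apply_moves(
  targets="0 0 -0.091 1.85 -3.18 0.12 8.5; 0 0 -0.182 3.7 -6.36 0.25 8.5; 0 0 -0.273 5.55 -9.54 0.37 8.5; 0 0 -0.364 7.4 -12.72 0.5 8.5; 0 0 -0.455 9.25 -15.9 0.62 8.5",
)

```text
time: 4.1
tool_pos: [473.4, 142.9, 206.4]
tcp_rot: [180.0, -0.0, 37.3]
ft_force: [0.6, -0.9, 0.5]
finger_gap: 84.7
```

>>> apply_moves(
  targets="0 0 -0.092 3.05 -2.04 0.13 8.5; 0 0 -0.183 6.11 -4.09 0.25 8.5; 0 0 -0.274 9.17 -6.13 0.38 8.5; 0 0 -0.365 12.23 -8.17 0.5 8.5; 0 0 -0.456 15.29 -10.22 0.63 8.5",
)

```text
time: 4.6
tool_pos: [533.8, 316.5, 199.9]
tcp_rot: [180.0, -0.0, 63.4]
ft_force: [-0.3, -0.8, 0.9]
finger_gap: 84.7
```

>>> apply_moves(
  targets="0 0 0 0 0 3.24 8.5; 0 0 0 0 0 6.48 8.5; 0 0 0 0 0 9.72 8.5; 0 0 0 0 0 12.96 8.5; 0 0 0 0 0 16.2 8.5",
)

```text
time: 5.1
tool_pos: [533.4, 315.0, 36.8]
tcp_rot: [180.0, -0.0, 63.2]
ft_force: [0.6, -0.2, -0.1]
finger_gap: 85.2
```

>>> apply_moves(
  targets="0 0 0 0 0 0 8.5; 0 0 0 0 0 0 3.5; 0 0 0 0 0 0 3.5; 0 0 0 0 0 0 3.5; 0 0 0 0 0 0 3.5",
  force=60,
)

```text
time: 5.6
tool_pos: [535.3, 315.8, 40.8]
tcp_rot: [179.8, -0.2, 63.2]
ft_force: [-1.5, -0.1, 8.9]
finger_gap: 37.9
```

```bash
python3 - <<'E'
from go import *
s=sense();print(p,R.as_euler('xyz',degrees=True));print({k:np.round(v,2) for k,v in s.items()})
E
```

```text
[533.45620255 314.98071846  37.992     ] [1.80000000e+02 1.27222187e-14 6.31987857e+01]
{'time': np.float64(5.6), 'joint_pos': array([ 25.81,  19.84,  91.61,  -0.  ,  68.3 , -37.38]), 'qd': array([ 0.07,  0.04,  0.05, -0.09, -0.06,  0.09]), 'joint_efforts': array([ 2.000e-02, -5.816e+01, -4.174e+01,  8.000e-02, -3.100e-01,
       -1.000e-02]), 'tool_pos': array([535.29, 315.79,  40.82]), 'tcp_rot': array([179.85,  -0.2 ,  63.2 ]), 'ft_force': array([-1.52, -0.12,  8.85]), 'wrist_torque': array([-0.22,  0.27, -0.05]), 'finger_gap': np.float64(37.86)}
```

Gripped (gap 37.9). Next: lift, then carry the carriage in front of the open end.

```bash
python3 - <<'E'
from go import *
go([533.46,314.98,110],down(63.2),1,3.5)
t=st([5,168,0])
go([t[0],t[1],110],down(95.8),2,3.5)
E
```

```text
0 0 0 0 0 -1.44 3.5; 0 0 0 0 0 -2.88 3.5; 0 0 0 0 0 -4.32 3.5; 0 0 0 0 0 -5.76 3.5; 0 0 0 0 0 -7.2 3.5
0 0 -0.057 -1.15 0.89 0 3.5; 0 0 -0.114 -2.31 1.77 0 3.5; 0 0 -0.171 -3.46 2.66 0 3.5; 0 0 -0.228 -4.62 3.54 0 3.5; 0 0 -0.284 -5.77 4.43 0 3.5
0 0 -0.057 -1.36 0.53 0 3.5; 0 0 -0.114 -2.71 1.05 0 3.5; 0 0 -0.171 -4.07 1.58 0 3.5; 0 0 -0.228 -5.42 2.11 0 3.5; 0 0 -0.285 -6.78 2.63 0 3.5
```

>>> apply_moves(
  targets="0 0 0 0 0 -1.44 3.5; 0 0 0 0 0 -2.88 3.5; 0 0 0 0 0 -4.32 3.5; 0 0 0 0 0 -5.76 3.5; 0 0 0 0 0 -7.2 3.5",
  force=90,
)

```text
time: 6.1
tool_pos: [533.5, 315.0, 111.5]
tcp_rot: [180.0, -0.0, 63.2]
ft_force: [1.5, -0.4, -5.8]
finger_gap: 37.1
```

>>> apply_moves(
  targets="0 0 -0.057 -1.15 0.89 0 3.5; 0 0 -0.114 -2.31 1.77 0 3.5; 0 0 -0.171 -3.46 2.66 0 3.5; 0 0 -0.228 -4.62 3.54 0 3.5; 0 0 -0.284 -5.77 4.43 0 3.5",
)

```text
time: 6.6
tool_pos: [547.2, 243.0, 110.9]
tcp_rot: [180.0, -0.0, 79.6]
ft_force: [0.7, 0.0, -5.4]
finger_gap: 36.8
```

>>> apply_moves(
  targets="0 0 -0.057 -1.36 0.53 0 3.5; 0 0 -0.114 -2.71 1.05 0 3.5; 0 0 -0.171 -4.07 1.58 0 3.5; 0 0 -0.228 -5.42 2.11 0 3.5; 0 0 -0.285 -6.78 2.63 0 3.5",
)

```text
time: 7.1
tool_pos: [560.7, 171.5, 110.9]
tcp_rot: [180.0, -0.0, 95.9]
ft_force: [-0.5, -0.6, -6.0]
finger_gap: 37.1
```

```bash
cat > car.py <<'E'
from h import *
import sys
a=save('scene',sys.argv[1]+'s');b=save('top',sys.argv[1]+'t')
print('scene',pl('carriage','scene'),pl('cheeks','scene'),pl('knob_grip','scene'))
print('top',pl('carriage','top'),pl('cheeks','top'),pl('knob_grip','top'))
s=sense();print({k:np.round(s[k],2) for k in('time','tool_pos','tcp_rot','ft_force','wrist_torque','finger_gap')})
r=lambda i,y,x,h,w:cv2.resize(i[y:y+h,x:x+w],(400,300),interpolation=cv2.INTER_CUBIC)
cv2.imwrite(f'pics/{sys.argv[1]}.png',np.hstack([r(a,130,280,120,160),r(b,140,220,120,160)])[:,:,::-1])
E
python3 car.py c1
```

```text
scene [([175.9, 303.9], 0.84), ([187.4, 445.8], 0.72), ([209.2, 382.8], 0.61)] [([202.2, 383.8], 0.9), ([168.3, 305.1], 0.69), ([280.2, 383.3], 0.18)] [([180.0, 293.8], 0.53), ([179.3, 472.4], 0.46), ([181.4, 376.3], 0.41)]
top [([263.3, 191.1], 0.89), ([197.5, 259.2], 0.77), ([267.2, 334.3], 0.74)] [([195.1, 261.0], 0.73), ([268.7, 335.6], 0.59), ([147.7, 372.6], 0.59)] [([195.7, 304.4], 0.72), ([261.8, 165.3], 0.63), ([217.8, 256.6], 0.6)]
{'time': np.float64(7.5), 'tool_pos': array([560.33, 172.67, 110.15]), 'tcp_rot': array([ 1.800e+02, -1.000e-02,  9.581e+01]), 'ft_force': array([ 0.25, -0.07, -4.22]), 'wrist_torque': array([ 0.05, -0.09, -0.02]), 'finger_gap': np.float64(37.03)}
```

View pics/c1.png

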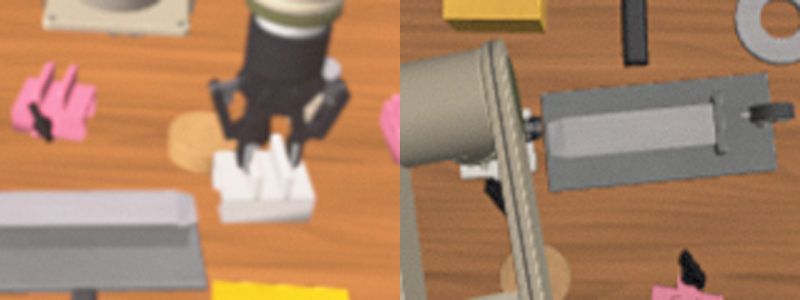

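```bash
python3 - <<'E'
from h import *
i=cv2.imread('pics/c1s.png'); h=cv2.cvtColor(i,cv2.COLOR_BGR2HSV).astype(float)
m={'scene':(h[:,:,1]<60)&(h[:,:,2]>165)}
ign=[box(-30,40,-30,30,33,120)]
for z in(66,69.3,72): print(z,fit(m,[CAR[0]],[555.4,172.2,5.8],z,ign+[KNOB],('scene',)))
# check bias with same method on first picture
i=cv2.imread('pics/s0.png'); h=cv2.cvtColor(i,cv2.COLOR_BGR2HSV).astype(float)
g={'scene':h[:,:,1]<100}
print(fit(g,[box(-25,25,-110,80,61,62),box(-22,22,80,100,58,62)],[572.5,4.4,5.8],0,[box(-65,65,-190,110,0,40),box(-40,40,-200,-105,0,175)],('scene',)))
big=cv2.resize(cv2.imread('pics/c1s.png')[140:260,300:420],None,fx=5,fy=5,interpolation=cv2.INTER_CUBIC)
for B,q,z in((CAR[0],[555.4,172.2,5.8],69.3),(box(-25,25,-110,80,62,62),[572.5,4.4,5.8],0),(box(-20,20,99.9,100,59,59),[572.5,4.4,5.8],0)):
    hh=cv2.convexHull(((proj('scene',place(B,q,z))[:,::-1]+.5-[300,140])*5-.5).astype(np.float32)).round().astype(int); cv2.polylines(big,[hh],True,(0,255,0),1)
cv2.imwrite('pics/ov2.png',big)
E
```

```text
66 (array([545.86, 173.32,   7.77]), np.float64(0.174))
69.3 (array([549.84, 172.69,   8.12]), np.float64(0.175))
72 (array([552.74, 172.31,   7.54]), np.float64(0.177))
(array([583.18,   1.1 ,   5.66]), np.float64(0.181))
```

View pics/ov2.png

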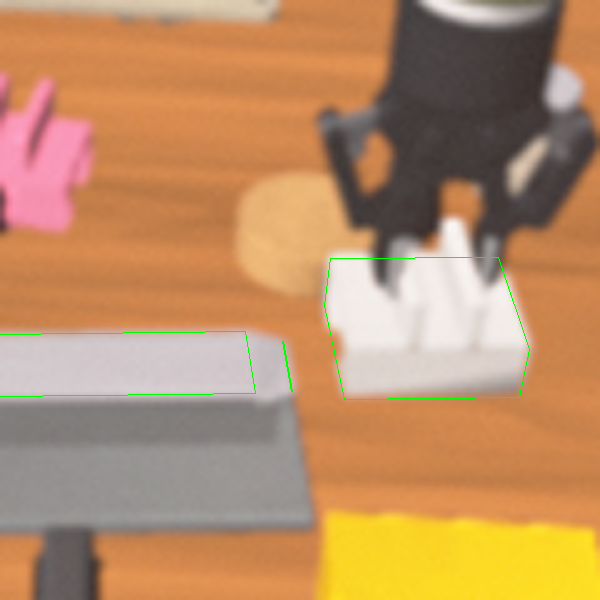

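The carriage is held level. The overlay suggests it sits about 3 mm further −x, or a little higher, than assumed. I'll shift the tool offset to 8 mm and enter gently, watching the forces.

```bash
python3 - <<'E'
from go import *
for y,z in((158,84.5),(133,84.5),(118,84.5)):
    t=st([8,y,0]); go([t[0],t[1],z],down(95.8),1,3.5)
E
```

```text
0 0 0 -0.2 0.06 0.51 3.5; 0 0 0 -0.4 0.12 1.02 3.5; 0 0 0 -0.6 0.18 1.53 3.5; 0 0 0 -0.8 0.24 2.04 3.5; 0 0 0 -1 0.3 2.55 3.5
0 0 0 -0.5 0 0 3.5; 0 0 0 -1 0 0 3.5; 0 0 0 -1.5 0 0 3.5; 0 0 0 -2 0 0 3.5; 0 0 0 -2.5 0 0 3.5
0 0 0 -0.3 0 0 3.5; 0 0 0 -0.6 0 0 3.5; 0 0 0 -0.9 0 0 3.5; 0 0 0 -1.2 0 0 3.5; 0 0 0 -1.5 0 0 3.5
```

>>> apply_moves(
  targets="0 0 0 -0.2 0.06 0.51 3.5; 0 0 0 -0.4 0.12 1.02 3.5; 0 0 0 -0.6 0.18 1.53 3.5; 0 0 0 -0.8 0.24 2.04 3.5; 0 0 0 -1 0.3 2.55 3.5",
)

```text
time: 8.0
tool_pos: [564.3, 162.1, 83.7]
tcp_rot: [-180.0, 0.0, 95.8]
ft_force: [-0.0, 0.4, -5.3]
finger_gap: 36.9
```

>>> apply_moves(
  targets="0 0 0 -0.5 0 0 3.5; 0 0 0 -1 0 0 3.5; 0 0 0 -1.5 0 0 3.5; 0 0 0 -2 0 0 3.5; 0 0 0 -2.5 0 0 3.5",
)

```text
time: 8.5
tool_pos: [567.3, 137.0, 84.9]
tcp_rot: [180.0, -0.0, 95.8]
ft_force: [0.3, 0.4, -5.2]
finger_gap: 36.4
```

```bash
python3 car.py c2
```

```text
scene [([190.6, 444.2], 0.86), ([175.2, 305.0], 0.82), ([219.2, 370.2], 0.77)] [([167.9, 305.3], 0.95), ([177.5, 448.7], 0.93), ([210.4, 369.6], 0.67)] [([179.4, 296.9], 0.56), ([187.0, 366.1], 0.53), ([179.8, 469.9], 0.52)]
top [([265.5, 332.4], 0.85), ([263.4, 191.4], 0.8), ([196.4, 269.9], 0.74)] [([269.9, 332.6], 0.86), ([260.8, 191.2], 0.81), ([195.9, 267.3], 0.79)] [([216.5, 270.7], 0.64), ([243.4, 336.9], 0.51), ([264.6, 165.3], 0.49)]
{'time': np.float64(8.9), 'tool_pos': array([566.95, 137.74,  84.5 ]), 'tcp_rot': array([ 1.800e+02, -1.000e-02,  9.581e+01]), 'ft_force': array([ 0.42, -0.37, -4.6 ]), 'wrist_torque': array([ 0.01, -0.07,  0.  ]), 'finger_gap': np.float64(36.97)}
```

View pics/c2.png

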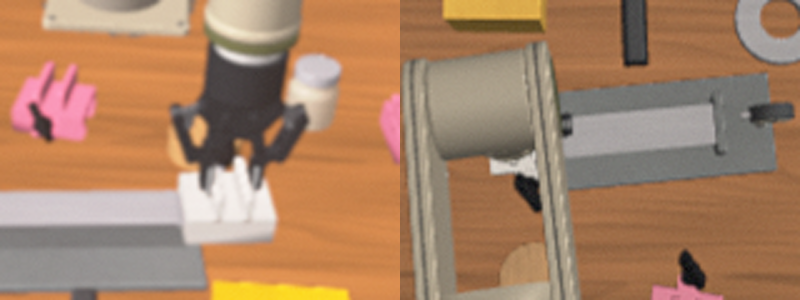

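The carriage is about 12 mm onto the lead-in with no contact force, so I'll keep going.

>>> apply_moves(
  targets="0 0 0 -0.3 0 0 3.5; 0 0 0 -0.6 0 0 3.5; 0 0 0 -0.9 0 0 3.5; 0 0 0 -1.2 0 0 3.5; 0 0 0 -1.5 0 0 3.5",
)

```text
time: 9.4
tool_pos: [568.5, 122.3, 84.5]
tcp_rot: [180.0, -0.0, 95.8]
ft_force: [0.4, 0.7, -5.9]
finger_gap: 37.0
```

>>> apply_moves(
  targets="0 0 0 -0.3 0 0 3.5; 0 0 0 -0.6 0 0 3.5; 0 0 0 -0.9 0 0 3.5; 0 0 0 -1.2 0 0 3.5; 0 0 0 -1.5 0 0 3.5",
)

```text
time: 9.9
tool_pos: [570.0, 107.4, 84.5]
tcp_rot: [-180.0, -0.0, 95.8]
ft_force: [-0.1, -0.2, -4.8]
finger_gap: 36.7
```

>>> apply_moves(
  targets="0 0 0 0 0 0.05 3.5; 0 0 0 0 0 0.1 3.5; 0 0 0 0 0 0.15 3.5; 0 0 0 0 0 0.15 3.5; 0 0 0 0 0 0.15 3.5",
)

```text
time: 10.4
tool_pos: [570.0, 107.8, 83.0]
tcp_rot: [180.0, -0.0, 95.8]
ft_force: [1.0, 0.3, -4.9]
finger_gap: 36.8
```

>>> apply_moves(
  targets="0 0 0 0 0 0.05 3.5; 0 0 0 0 0 0.1 3.5; 0 0 0 0 0 0.15 3.5; 0 0 0 0 0 0.15 3.5; 0 0 0 0 0 0.15 3.5",
)

```text
time: 10.9
tool_pos: [570.1, 107.8, 82.8]
tcp_rot: [180.0, -0.0, 95.8]
ft_force: [-7.5, 0.6, 7.6]
finger_gap: 36.8
```

>>> apply_moves(
  targets="0 0 0 0 0 -0.05 3.5; 0 0 0 0 -0.05 -0.1 3.5; 0 0 0 0 -0.05 -0.1 3.5; 0 0 0 0 -0.05 -0.1 3.5; 0 0 0 0 -0.05 -0.1 3.5",
)

```text
time: 11.4
tool_pos: [570.1, 107.8, 82.9]
tcp_rot: [179.9, -0.0, 95.8]
ft_force: [0.7, 1.2, 1.4]
finger_gap: 37.0
```

>>> apply_moves(
  targets="0 0 0 -0.8 0 0 3.5; 0 0 0 -1.6 0 0 3.5; 0 0 0 -2.4 0 0 3.5; 0 0 0 -3.2 0 0 3.5; 0 0 0 -4 0 0 3.5",
)

```text
time: 11.9
tool_pos: [574.0, 67.5, 83.0]
tcp_rot: [179.9, -0.0, 95.8]
ft_force: [-0.9, 5.2, 3.4]
finger_gap: 37.1
```

>>> apply_moves(
  targets="0 0 0 -0.8 0 0 3.5; 0 0 0 -1.6 0 0 3.5; 0 0 0 -2.4 0 0 3.5; 0 0 0 -3.2 0 0 3.5; 0 0 0 -4 0 0 3.5",
)

```text
time: 12.4
tool_pos: [578.0, 27.7, 83.0]
tcp_rot: [180.0, -0.1, 95.8]
ft_force: [-0.9, 6.0, 4.9]
finger_gap: 36.7
```

>>> apply_moves(
  targets="0 0 0 -0.8 0 0 3.5; 0 0 0 -1.6 0 0 3.5; 0 0 0 -2.4 0 0 3.5; 0 0 0 -3.2 0 0 3.5; 0 0 0 -4 0 0 3.5",
)

```text
time: 12.9
tool_pos: [581.9, -12.1, 83.0]
tcp_rot: [180.0, -0.1, 95.8]
ft_force: [-1.2, 6.8, 4.4]
finger_gap: 36.7
```

>>> apply_moves(
  targets="0 0 0 -0.8 0 0 3.5; 0 0 0 -1.6 0 0 3.5; 0 0 0 -2.4 0 0 3.5; 0 0 0 -3.1 0 0 3.5; 0 0 0 -3.7 0 0 3.5",
)

```text
time: 13.4
tool_pos: [585.6, -49.0, 83.0]
tcp_rot: [180.0, -0.1, 95.8]
ft_force: [-0.5, 5.6, 5.5]
finger_gap: 37.0
```

>>> apply_moves(
  targets="0 0 0 -0.2 0 0 3.5; 0 0 0 -0.4 0 0 3.5; 0 0 0 -0.6 0 0 3.5; 0 0 0 -0.8 0 0 3.5; 0 0 0 -1 0 0 3.5",
)

```text
time: 13.9
tool_pos: [586.6, -58.2, 83.0]
tcp_rot: [180.0, -0.1, 95.8]
ft_force: [-1.2, 14.1, 6.9]
finger_gap: 36.9
```

>>> apply_moves(
  targets="0 0 0 -0.1 0 0 3.5; 0 0 0 -0.2 0 0 3.5; 0 0 0 -0.4 0 0 3.5; 0 0 0 -0.5 0 0 3.5; 0 0 0 -0.5 0 0 3.5",
)

```text
time: 14.4
tool_pos: [586.7, -58.4, 83.2]
tcp_rot: [180.0, -0.5, 95.8]
ft_force: [-3.7, 29.1, 12.4]
finger_gap: 37.3
```

```bash
python3 car.py c3
```

```text
scene [([188.5, 448.5], 0.98), ([219.3, 295.3], 0.9), ([171.6, 303.1], 0.52)] [([210.4, 293.3], 0.69), ([180.6, 449.4], 0.69), ([168.0, 305.8], 0.6)] [([191.0, 292.0], 0.69), ([179.3, 472.0], 0.56)]
top [([187.5, 332.0], 0.76), ([261.2, 192.7], 0.76), ([205.6, 423.1], 0.52)] [([265.2, 190.8], 0.9), ([188.6, 330.9], 0.67)] [([210.9, 331.3], 0.65), ([267.7, 165.1], 0.62), ([246.7, 335.9], 0.59)]
{'time': np.float64(14.8), 'tool_pos': array([586.65, -58.39,  83.13]), 'tcp_rot': array([179.99,  -0.47,  95.84]), 'ft_force': array([-3.91, 27.78, 12.37]), 'wrist_torque': array([ 4.61,  0.59, -0.67]), 'finger_gap': np.float64(37.18)}
```

View pics/c3.png

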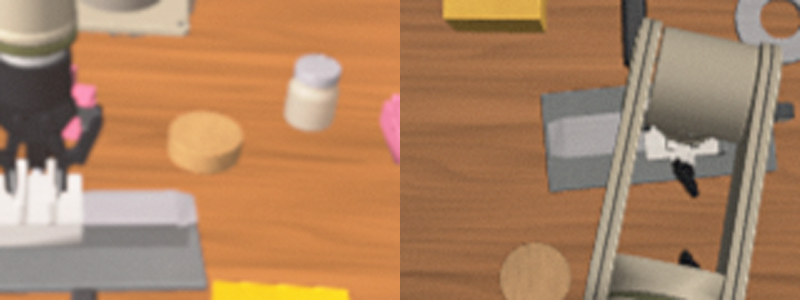

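The carriage hit a hard stop at y = −58.4 with 29 N, so it is home. Next: relax, release, rise, and go to the knob pre-grasp.

```bash
cat >> go.py <<'E'
CAR0=np.array([578.8,-59.5,42.]); YC=5.8
def cw(P): return Ro.from_euler('z',YC,degrees=True).apply(P)+CAR0
def knobpose(q,d):
    """tool pose for knob joint q, TCP d mm out from the foot"""
    yk=Ro.from_rotvec(ax*(0.65-q)).apply([0,1,0]); z=-ax
    M=np.c_[yk,np.cross(z,yk),z]
    return cw(np.array([-50,0,20])+ax*d), Ro.from_euler('z',YC,degrees=True)*Ro.from_matrix(M)
E
python3 - <<'E'
import go; from go import *
# moves made by hand since: from last planned pose
pp=st([8,118,0]); d=R.apply([-1.5-4-4-4-3.7-1-.5,-.05,.15+.15-.1]); go.p=p+10*d; print(go.p)
go_=go.go
go_([586.7,-58.0,83],down(95.8),1,[3.5])
go_([586.7,-58.0,190],down(95.8),1,[6])
a,r=knobpose(.15,95); print(a)
go_(a,r,2,4)
a,r=knobpose(.15,13); go_(a,r,1,4); print(a)
E
```

```text
[586.88609636 -63.49404627  82.492     ]Traceback (most recent call last):
  File "<stdin>", line 4, in <module>
AttributeError: 'function' object has no attribute 'go'
```

```bash
python3 - <<'E'
import go as G; from go import *
d=R.apply([-1.5-4-4-4-3.7-1-.5,-.05,.15+.15-.1]); G.p=p+10*d
go([586.7,-58.0,83],down(95.8),1,[3.5])
go([586.7,-58.0,190],down(95.8),1,[6])
a,r=knobpose(.15,95); print(a)
go(a,r,2,4)
a,r=knobpose(.15,13); go(a,r,1,4); print(a)
E
```

```text
0 0 0 0.11 0.01 -0.01 3.5; 0 0 0 0.22 0.01 -0.02 3.5; 0 0 0 0.33 0.02 -0.03 3.5; 0 0 0 0.44 0.03 -0.04 3.5; 0 0 0 0.55 0.04 -0.05 3.5
0 0 0 0 0 -2.14 6; 0 0 0 0 0 -4.28 6; 0 0 0 0 0 -6.42 6; 0 0 0 0 0 -8.56 6; 0 0 0 0 0 -10.7 6
[470.86754069 -70.46337942 136.86102159]
-0.065 -0.017 -0.048 -0.01 -1.17 0.53 4; -0.13 -0.033 -0.096 -0.01 -2.33 1.06 4; -0.195 -0.05 -0.144 -0.02 -3.5 1.59 4; -0.26 -0.066 -0.193 -0.03 -4.66 2.13 4; -0.325 -0.083 -0.241 -0.04 -5.83 2.66 4
-0.064 -0.016 -0.048 0.32 -1.23 0.12 4; -0.129 -0.033 -0.096 0.63 -2.47 0.24 4; -0.194 -0.05 -0.144 0.94 -3.7 0.37 4; -0.259 -0.066 -0.192 1.26 -4.94 0.49 4; -0.324 -0.083 -0.24 1.57 -6.17 0.61 4
0 0 0 0 0 1.64 4; 0 0 0 0 0 3.28 4; 0 0 0 0 0 4.92 4; 0 0 0 0 0 6.56 4; 0 0 0 0.01 0 8.2 4
[521.09333813 -65.36162896  72.2441398 ]
```

>>> apply_moves(
  targets="0 0 0 0.11 0.01 -0.01 3.5; 0 0 0 0.22 0.01 -0.02 3.5; 0 0 0 0.33 0.02 -0.03 3.5; 0 0 0 0.44 0.03 -0.04 3.5; 0 0 0 0.55 0.04 -0.05 3.5",
)

```text
time: 15.3
tool_pos: [586.6, -58.1, 83.0]
tcp_rot: [-180.0, -0.0, 95.8]
ft_force: [0.3, 1.5, 2.6]
finger_gap: 37.2
```

>>> apply_moves(
  targets="0 0 0 0 0 0 6; 0 0 0 0 0 0 6; 0 0 0 0 0 0 6; 0 0 0 0 0 0 6; 0 0 0 0 0 0 6",
)

```text
time: 15.8
tool_pos: [586.7, -58.3, 83.0]
tcp_rot: [-180.0, 0.0, 95.8]
ft_force: [-0.0, 0.1, -0.7]
finger_gap: 60.0
```

>>> apply_moves(
  targets="0 0 0 0 0 -2.14 6; 0 0 0 0 0 -4.28 6; 0 0 0 0 0 -6.42 6; 0 0 0 0 0 -8.56 6; 0 0 0 0 0 -10.7 6",
)

```text
time: 16.3
tool_pos: [586.7, -58.1, 190.9]
tcp_rot: [180.0, 0.0, 95.8]
ft_force: [1.1, 0.3, -0.1]
finger_gap: 60.0
```

>>> apply_moves(
  targets="-0.065 -0.017 -0.048 -0.01 -1.17 0.53 4; -0.13 -0.033 -0.096 -0.01 -2.33 1.06 4; -0.195 -0.05 -0.144 -0.02 -3.5 1.59 4; -0.26 -0.066 -0.193 -0.03 -4.66 2.13 4; -0.325 -0.083 -0.241 -0.04 -5.83 2.66 4",
)

```text
time: 16.8
tool_pos: [528.5, -64.3, 163.4]
tcp_rot: [161.9, 7.0, 108.8]
ft_force: [-0.5, 0.9, -0.4]
finger_gap: 39.8
```

>>> apply_moves(
  targets="-0.064 -0.016 -0.048 0.32 -1.23 0.12 4; -0.129 -0.033 -0.096 0.63 -2.47 0.24 4; -0.194 -0.05 -0.144 0.94 -3.7 0.37 4; -0.259 -0.066 -0.192 1.26 -4.94 0.49 4; -0.324 -0.083 -0.24 1.57 -6.17 0.61 4",
)

```text
time: 17.3
tool_pos: [490.4, -47.8, 152.0]
tcp_rot: [147.6, 17.4, 117.4]
ft_force: [-1.8, -0.3, -3.3]
finger_gap: 40.2
```

```bash
cat > car2.py <<'E'
from h import *
import sys
n=sys.argv[1]; x0,y0=578.8,-59.5
a=save('scene',n+'s');b=save('top',n+'t')
m={}
for c,i in(('scene',a),('top',b)):
    h=cv2.cvtColor(i,cv2.COLOR_RGB2HSV).astype(float); m[c]=(h[:,:,1]<60)&(h[:,:,2]>195)
cv2.imwrite('pics/mask.png',m['scene']*255)
print('top',pl('carriage','top'),pl('knob_grip','top'))
s=sense();print({k:np.round(s[k],2) for k in('time','joint_pos','tool_pos','tcp_rot','ft_force','wrist_torque','finger_gap')})
r=lambda c,i,z,w=120,hh=90:(lambda q:cv2.resize(i[q[0]-hh//2:q[0]+hh//2,q[1]-w//2:q[1]+w//2],(400,300),interpolation=cv2.INTER_CUBIC))(proj(c,[[x0-20,y0,z]])[0].round().astype(int))
cv2.imwrite(f'pics/{n}.png',np.hstack([r('scene',a,70),r('top',b,70)])[:,:,::-1])
E
python3 car2.py k1
```

```text
top [([190.1, 333.3], 0.87), ([263.1, 190.2], 0.76), ([147.7, 315.7], 0.56)] [([264.1, 165.1], 0.67), ([210.3, 336.9], 0.45), ([188.2, 331.9], 0.19)]
{'time': np.float64(17.5), 'joint_pos': array([ -21.93,  -45.95,  143.07,   18.32,   50.74, -152.24]), 'tool_pos': array([490.15, -46.45, 150.27]), 'tcp_rot': array([147.79,  17.3 , 117.73]), 'ft_force': array([ 0.17,  0.09, -1.06]), 'wrist_torque': array([ 0.01,  0.3 , -0.03]), 'finger_gap': np.float64(39.9)}[ WARN:0@2.766] global loadsave.cpp:1063 imwrite_ Unsupported depth image for selected encoder is fallbacked to CV_8U.
```

View pics/k1.png

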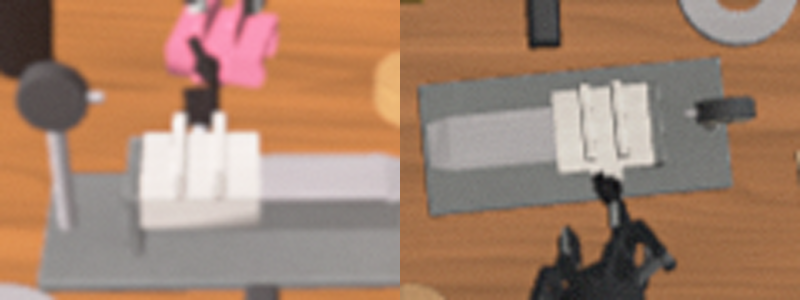

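The carriage shows home against the stop. The pre-grasp was too far back: j3 and j6 reached their range limits. I'll take a closer pre-grasp, re-referenced to the measured pose.

```bash
python3 - <<'E'
import go as G; from go import *
s=sense(); G.p=np.array(s['tool_pos']); G.R=Ro.from_euler('xyz',s['tcp_rot'],degrees=True)
f,_=knobpose(0,0); print('axial',(G.p-f)@(-G.R.as_matrix()[:,2]), 'd along axis',(G.p-f)@Ro.from_euler('z',5.8,degrees=True).apply(ax))
a,r=knobpose(.25,56); print(a,r.as_euler('xyz',degrees=True))
go(a,r,1,4)
E
```

```text
axial 93.76665783845891 d along axis 92.26610104022961
[494.75541996 -68.03693712 106.1286022 ] [144.26076708  13.87177803 114.22629917]
-0.009 0.003 0.016 -0.14 -0.62 0.76 4; -0.018 0.007 0.033 -0.29 -1.24 1.51 4; -0.027 0.01 0.049 -0.43 -1.85 2.27 4; -0.036 0.013 0.066 -0.57 -2.47 3.03 4; -0.045 0.017 0.082 -0.72 -3.09 3.78 4
```

>>> apply_moves(
  targets="-0.009 0.003 0.016 -0.14 -0.62 0.76 4; -0.018 0.007 0.033 -0.29 -1.24 1.51 4; -0.027 0.01 0.049 -0.43 -1.85 2.27 4; -0.036 0.013 0.066 -0.57 -2.47 3.03 4; -0.045 0.017 0.082 -0.72 -3.09 3.78 4",
)

```text
time: 18.0
tool_pos: [505.3, -52.0, 113.5]
tcp_rot: [145.8, 14.0, 113.1]
ft_force: [-0.9, 0.8, 0.0]
finger_gap: 40.3
```

```bash
python3 - <<'E'
from go import *
s=sense();print(s['joint_pos'].round(1),s['tool_pos'],s['tcp_rot'],s['ft_force'])
E
```

```text
[ -22.8  -38.2  143.1   22.5   43.6 -152.2] [505.3040518  -52.03063448 113.53632919] [145.77871858  13.99456989 113.08837152] [-0.91409039  0.80483917  0.04891724]
```

```bash
cat > kin.py <<'E'
from h import *
from scipy.optimize import least_squares
D=[([-72.2152,7.4710,85.2666,0,87.2598,-4.8943],[231.352,-553.627,231.305],[180,0,-67.321]),
([25.81,19.84,91.61,0,68.3,-37.38],[535.29,315.79,40.82],[179.85,-.2,63.2]),
([-21.93,-45.95,143.07,18.32,50.74,-152.24],[490.15,-46.45,150.27],[147.79,17.3,117.73]),
([-22.8,-38.2,143.1,22.5,43.6,-152.2],[505.30,-52.03,113.54],[145.78,13.99,113.09])]
def fk(q,k):
    q=np.deg2rad(q); r=lambda a,t:Ro.from_euler(a,t)
    a,h,L2,o,L3,Lt=k; T=r('z',q[0]); p=T.apply([a,0,h])
    T=T*r('y',q[1]); p=p+T.apply([0,0,L2]); T=T*r('y',q[2]); p=p+T.apply([o,0,L3])
    T=T*r('z',q[3])*r('y',q[4]); p=p+T.apply([0,0,Lt]); T=T*r('z',q[5]); return p,T
E
python3 - <<'E'
from kin import *
for q,p,e in D:
    T=fk(q,[0]*6)[1]; t=Ro.from_euler('xyz',e,degrees=True)
    print((T.inv()*t).as_rotvec(degrees=True).round(2))
f=lambda k:np.concatenate([fk(q,k)[0]-p for q,p,e in D])
s=least_squares(f,[0,400,350,0,350,250]); print(s.x.round(1),s.fun.round(2)); print(np.linalg.svd(s.jac)[1])
E
```

```text
[  -0.   -0. -180.]
[ -0.     0.   179.99]
[ -0.    -0.   179.99]
[-1.2000e-01  2.0000e-02  1.7998e+02]
[-21.8 474.6 488.  144.2 565.2 559.2] [-4.826e+01 -1.717e+01 -3.030e+00  2.259e+01 -4.598e+01 -7.250e+00
 -2.660e+00 -3.100e+00 -1.200e+00 -6.700e-01 -1.000e-02  1.148e+01]
[3.89845651 2.82340839 0.81245104 0.33782921 0.17715752 0.15751636]
```

```bash
cat >> kin.py <<'E'
def fk2(q,k):
    q=np.deg2rad(q); r=lambda a,t:Ro.from_euler(a,t)
    a,h,L2,o,L3,Lt,w,e=k; T=r('z',q[0]); p=T.apply([a,0,h])
    T=T*r('y',q[1]); p=p+T.apply([e,0,L2]); T=T*r('y',q[2]); p=p+T.apply([o,0,L3])
    T=T*r('z',q[3])*r('y',q[4]); p=p+T.apply([w,0,Lt]); T=T*r('z',q[5]+np.pi); return p,T
E
python3 - <<'E'
from kin import *
f=lambda k:np.concatenate([fk2(q,k)[0]-p for q,p,e in D])
for k0 in([0,364,390,0,426,262,0,0],[0,267,285,77,343,269,76,53],[0,400,400,0,400,260,0,0]):
  k0=np.array(k0,float)
  s=least_squares(lambda k:np.r_[f(k),(k-k0)*.003],k0); print(s.x.round(1),s.fun[:12].round(2))
E
```

```text
[  9.2 455.5 471.7 131.1 559.9 530.6  35.2   9.6] [-48.73 -15.7    2.29  21.62 -46.45  -2.44  -2.03  -3.33  -5.7    1.96
   1.25   5.84]
[  9.7 455.1 471.4 131.  559.7 530.1  35.7   9.9] [-48.73 -15.71   2.29  21.62 -46.45  -2.43  -2.05  -3.34  -5.69   1.98
   1.26   5.83]
[  9.2 455.5 471.7 131.2 559.9 530.6  35.1   9.5] [-48.73 -15.7    2.29  21.62 -46.45  -2.44  -2.02  -3.33  -5.7    1.96
   1.25   5.84]
```

```bash
cat >> kin.py <<'E'
def fk2(q,k):
    q=np.deg2rad(q); r=lambda a,t:Ro.from_euler(a,t)
    a,h,L2,o,L3,Lt,s1,s2=k; T=r('z',q[0]); p=T.apply([a,s1,h])
    T=T*r('y',q[1]); p=p+T.apply([0,0,L2]); T=T*r('y',q[2]); p=p+T.apply([o,0,L3])
    T=T*r('z',q[3])*r('y',q[4]); p=p+T.apply([0,s2,Lt]); T=T*r('z',q[5]+np.pi); return p,T
E
python3 - <<'E'
from kin import *
f=lambda k:np.concatenate([fk2(q,k)[0]-p for q,p,e in D])
for k0 in([0,364,390,0,426,262,50,0],[0,400,400,0,400,260,0,50],[0,267,285,77,343,269,25,25]):
  k0=np.array(k0,float)
  s=least_squares(lambda k:np.r_[f(k),(k-k0)*.003],k0); print(s.x.round(1).tolist(),s.fun[:12].round(2))
E
```

```text
[-0.2, 318.7, 369.5, 62.1, 553.6, 365.3, 51.9, -0.7] [ 0.02 -0.01  0.06 -0.03 -0.03 -0.01  0.01  0.19 -0.12  0.01 -0.2   0.07]
[-0.2, 318.8, 369.5, 62.1, 553.6, 365.3, 51.9, -0.7] [ 0.02 -0.01  0.06 -0.03 -0.03 -0.01  0.01  0.19 -0.12  0.01 -0.2   0.07]
[-0.2, 318.7, 369.4, 62.0, 553.6, 365.3, 51.9, -0.7] [ 0.03 -0.01  0.06 -0.03 -0.03 -0.01  0.01  0.19 -0.12  0.01 -0.21  0.07]
```

```bash
cat >> kin.py <<'E'
K=[-0.2,318.7,369.5,62.1,553.6,365.3,51.9,-0.7]
LO=np.array([-169.43,-51.17,1.28,-76.62,0,-152.29])+1.5;HI=np.array([169.43,129.36,143.12,256.62,156.53,152.29])-1.5
def ik(p,R,q0):
    def f(q):
        pp,T=fk2(q,K); return np.r_[(pp-p)/5,(T.inv()*R).as_rotvec(degrees=True)/2,(q-q0)*1e-4]
    s=least_squares(f,np.clip(q0,LO+.1,HI-.1),bounds=(LO,HI)); return s.x,np.abs(s.fun[:3]).max()*5,np.abs(s.fun[3:6]).max()*2
E
cat >> go.py <<'E'
def knobgrasp(q,d,tau,flip=True,shift=0):
    """grasp point at d+19 out on the axis; tool tilted tau deg about the jaw axis"""
    c,r=knobpose(q,d+19)
    if flip: r=r*Ro.from_euler('z',180,degrees=True)
    r=r*Ro.from_euler('x',tau,degrees=True)
    return c+r.apply([0,0,19-shift]),r
E
python3 - <<'E'
from go import *; from kin import *
for flip in(True,False):
  for tau in(-30,-20,-10,0,10,20,30):
    o=[];q0=np.array([-12,-30,135,0,50,50 if flip else -120.])
    for q,sh in((.15,30),(.15,0),(.5,0),(.9,0),(1.4,0)):
        a,r=knobgrasp(q,13,tau,flip,sh); j,ep,er=ik(a,r,q0); o.append((round(ep,1),round(er,1))); 
    z=r.as_matrix()[:,2]; print(flip,tau,o,j.round(0),z.round(2))
E
```

```text
True -30 [(np.float64(0.0), np.float64(0.0)), (np.float64(0.0), np.float64(0.0)), (np.float64(0.0), np.float64(0.0)), (np.float64(0.0), np.float64(0.0)), (np.float64(0.0), np.float64(0.0))] [-30.  -0. 115.  27.  68.  80.] [ 0.21  0.36 -0.91]
True -20 [(np.float64(0.0), np.float64(0.0)), (np.float64(0.0), np.float64(0.0)), (np.float64(0.0), np.float64(0.0)), (np.float64(0.0), np.float64(0.0)), (np.float64(0.0), np.float64(0.0))] [-30. -10. 124.  29.  58.  79.] [ 0.36  0.27 -0.89]
True -10 [(np.float64(0.0), np.float64(0.0)), (np.float64(0.0), np.float64(0.0)), (np.float64(0.0), np.float64(0.0)), (np.float64(0.0), np.float64(0.0)), (np.float64(0.0), np.float64(0.0))] [-28. -19. 133.  31.  48.  79.] [ 0.49  0.17 -0.85]
True 0 [(np.float64(2.2), np.float64(1.9)), (np.float64(0.5), np.float64(0.4)), (np.float64(0.5), np.float64(0.4)), (np.float64(0.5), np.float64(0.5)), (np.float64(0.5), np.float64(0.5))] [-26. -27. 142.  32.  37.  80.] [ 0.61  0.06 -0.79]
True 10 [(np.float64(5.8), np.float64(6.1)), (np.float64(4.2), np.float64(4.0)), (np.float64(6.7), np.float64(4.8)), (np.float64(8.7),
[... 1640 characters left out ...]
), (np.float64(0.0), np.float64(0.0)), (np.float64(0.0), np.float64(0.0)), (np.float64(0.0), np.float64(0.0)), (np.float64(0.0), np.float64(0.0))] [ -28.  -19.  133.   31.   48. -101.] [ 0.49  0.17 -0.85]
False 20 [(np.float64(0.0), np.float64(0.0)), (np.float64(0.0), np.float64(0.0)), (np.float64(0.0), np.float64(0.0)), (np.float64(0.0), np.float64(0.0)), (np.float64(0.0), np.float64(0.0))] [ -30.  -10.  124.   29.   58. -101.] [ 0.36  0.27 -0.89]
False 30 [(np.float64(0.0), np.float64(0.0)), (np.float64(0.0), np.float64(0.0)), (np.float64(0.0), np.float64(0.0)), (np.float64(0.0), np.float64(0.0)), (np.float64(0.0), np.float64(0.0))] [ -30.   -0.  115.   27.   68. -100.] [ 0.21  0.36 -0.91]
```

```bash
python3 - <<'E'
import go as G; from go import *; from kin import *
s=sense(); G.p=np.array(s['tool_pos']); G.R=Ro.from_euler('xyz',s['tcp_rot'],degrees=True)
q0=s['joint_pos']
for q,sh in((.15,45),(.15,20),(.15,0),(.5,0),(.9,0),(1.4,0)):
    a,r=knobgrasp(q,13,13,False,sh); j,ep,er=ik(a,r,q0); print(q,sh,j.round(1),ep.round(2),er.round(2))
a,r=knobgrasp(.15,13,13,False,45); print(a,r.as_euler('xyz',degrees=True)); go(a,r,1,4)
a,r=knobgrasp(.15,13,13,False,0); print(a); go(a,r,1,4)
E
```

```text
0.15 45 [ -16.   -30.6  135.4    5.    48.3 -140.8] 0.0 0.0
0.15 20 [ -15.7  -25.8  134.7    5.2   44.2 -141. ] 0.0 0.0
0.15 0 [ -15.5  -21.8  134.     5.4   40.9 -141.1] 0.0 0.0
0.5 0 [ -18.9  -19.6  131.8   12.1   44.7 -129.5] 0.0 0.0
0.9 0 [ -23.3  -17.7  130.4   20.2   48.1 -116.8] 0.0 0.0
1.4 0 [ -28.9  -16.3  130.7   30.5   50.9 -101.1] 0.0 0.0
[497.67914837 -64.92149783 110.33954144] [158.56380285  17.16736186 119.09150264]
0.039 0 -0.023 -0.16 -0.26 -0.05 4; 0.078 -0.001 -0.046 -0.31 -0.52 -0.1 4; 0.117 -0.001 -0.069 -0.47 -0.78 -0.15 4; 0.156 -0.001 -0.092 -0.63 -1.03 -0.2 4; 0.195 -0.002 -0.115 -0.78 -1.29 -0.24 4
[518.06156085 -67.7292279   70.31862299]
0 0 0 0 0 0.9 4; 0 0 0 0 0 1.8 4; 0 0 0 0 0 2.7 4; 0 0 0 0 0 3.6 4; 0 0 0 0 0 4.5 4
```

>>> apply_moves(
  targets="0.039 0 -0.023 -0.16 -0.26 -0.05 4; 0.078 -0.001 -0.046 -0.31 -0.52 -0.1 4; 0.117 -0.001 -0.069 -0.47 -0.78 -0.15 4; 0.156 -0.001 -0.092 -0.63 -1.03 -0.2 4; 0.195 -0.002 -0.115 -0.78 -1.29 -0.24 4",
)

```text
time: 18.5
tool_pos: [498.0, -64.9, 111.3]
tcp_rot: [158.6, 17.3, 119.2]
ft_force: [0.0, 0.3, 0.0]
finger_gap: 39.9
```

```bash
python3 car2.py k2 2>/dev/null
```

```text
top [([262.8, 193.3], 0.66), ([191.8, 328.6], 0.61), ([189.2, 331.3], 0.55)] [([210.4, 333.9], 0.68), ([210.7, 399.4], 0.57), ([264.5, 166.6], 0.53)]
{'time': np.float64(18.7), 'joint_pos': array([ -15.95,  -30.76,  135.44,    5.  ,   48.38, -140.82]), 'tool_pos': array([498.02, -64.37, 111.31]), 'tcp_rot': array([158.5 ,  17.23, 119.16]), 'ft_force': array([-0.95, -0.14, -0.09]), 'wrist_torque': array([ 0.04,  0.25, -0.01]), 'finger_gap': np.float64(39.87)}
```

View pics/k2.png

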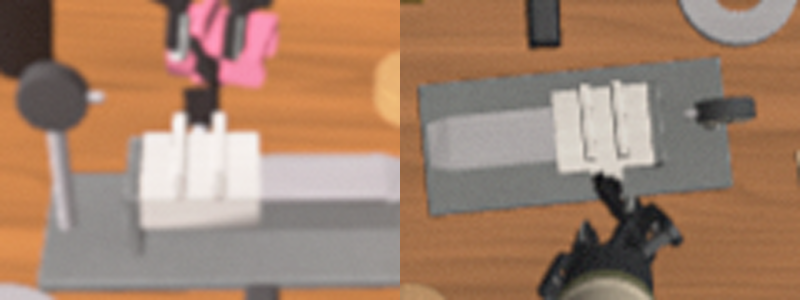

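The knob bar lies between the open fingers (top crop ≈[190,615]). The measured pose matches the plan, so I'll go in and grip.

>>> apply_moves(
  targets="0 0 0 0 0 0.9 4; 0 0 0 0 0 1.8 4; 0 0 0 0 0 2.7 4; 0 0 0 0 0 3.6 4; 0 0 0 0 0 4.5 4",
)

```text
time: 19.2
tool_pos: [518.2, -67.8, 70.6]
tcp_rot: [158.5, 17.3, 119.1]
ft_force: [-0.6, -0.6, 0.1]
finger_gap: 39.9
```

>>> apply_moves(
  targets="0 0 0 0 0 0 0.8; 0 0 0 0 0 0 0.8; 0 0 0 0 0 0 0.8; 0 0 0 0 0 0 0.8; 0 0 0 0 0 0 0.8",
  force=50,
)

```text
time: 19.7
tool_pos: [518.0, -67.7, 71.7]
tcp_rot: [158.6, 17.3, 119.1]
ft_force: [-1.0, -1.2, -3.7]
finger_gap: 11.2
```

```bash
python3 - <<'E'
import go as G; from go import *
s=sense();print({k:np.round(s[k],2) for k in('time','joint_pos','tool_pos','tcp_rot','ft_force','wrist_torque','finger_gap')}); print(p,R.as_euler('xyz',degrees=True))
E
```

```text
{'time': np.float64(19.7), 'joint_pos': array([ -15.49,  -22.05,  134.03,    5.24,   41.06, -141.06]), 'tool_pos': array([518.03, -67.67,  71.68]), 'tcp_rot': array([158.56,  17.28, 119.15]), 'ft_force': array([-0.96, -1.17, -3.66]), 'wrist_torque': array([-0.05,  0.66, -0.15]), 'finger_gap': np.float64(11.17)}
[518.09456433 -67.69730097  70.28565655] [158.57307069  17.16934645 119.07233277]
```

```bash
python3 - <<'E'
from go import *
for q in(.45,.75,1.05,1.3,1.42):
    a,r=knobgrasp(q,13,13,False,0); go(a,r,1,.8)
E
```

```text
0 0.014 0.058 0.02 0 0 0.8; 0 0.027 0.117 0.05 0.01 0 0.8; 0 0.041 0.175 0.07 0.01 -0.01 0.8; 0 0.054 0.234 0.1 0.01 -0.01 0.8; 0 0.068 0.292 0.12 0.02 -0.01 0.8
0 0.013 0.058 0.03 0 0 0.8; 0 0.027 0.117 0.05 0.01 0 0.8; 0 0.04 0.175 0.08 0.01 0 0.8; 0 0.054 0.234 0.1 0.01 0 0.8; 0 0.067 0.292 0.13 0.01 0 0.8
0 0.014 0.059 0.03 0 0 0.8; 0 0.027 0.117 0.05 0.01 0 0.8; 0 0.041 0.176 0.08 0.01 0 0.8; 0 0.054 0.234 0.1 0.02 -0.01 0.8; 0 0.068 0.293 0.13 0.02 -0.01 0.8
0 0.011 0.049 0.02 0 0 0.8; 0 0.022 0.097 0.04 0.01 0 0.8; 0 0.034 0.146 0.06 0.01 0 0.8; 0 0.045 0.195 0.08 0.01 0 0.8; 0 0.056 0.243 0.1 0.02 0 0.8
0 0.005 0.023 0.01 0 0 0.8; 0 0.011 0.047 0.02 0 0 0.8; 0 0.016 0.07 0.03 0 0 0.8; 0 0.022 0.094 0.04 0 0 0.8; 0 0.027 0.117 0.05 0 0 0.8
```

>>> apply_moves(
  targets="0 0.014 0.058 0.02 0 0 0.8; 0 0.027 0.117 0.05 0.01 0 0.8; 0 0.041 0.175 0.07 0.01 -0.01 0.8; 0 0.054 0.234 0.1 0.01 -0.01 0.8; 0 0.068 0.292 0.12 0.02 -0.01 0.8",
)

```text
time: 20.2
tool_pos: [517.4, -66.0, 71.3]
tcp_rot: [155.6, 7.0, 104.9]
ft_force: [-0.8, 2.7, -2.6]
finger_gap: 11.1
```

>>> apply_moves(
  targets="0 0.013 0.058 0.03 0 0 0.8; 0 0.027 0.117 0.05 0.01 0 0.8; 0 0.04 0.175 0.08 0.01 0 0.8; 0 0.054 0.234 0.1 0.01 0 0.8; 0 0.067 0.292 0.13 0.01 0 0.8",
)

```text
time: 20.7
tool_pos: [517.1, -64.6, 71.1]
tcp_rot: [155.1, -3.5, 91.3]
ft_force: [-2.1, 2.7, -2.6]
finger_gap: 11.4
```

>>> apply_moves(
  targets="0 0.014 0.059 0.03 0 0 0.8; 0 0.027 0.117 0.05 0.01 0 0.8; 0 0.041 0.176 0.08 0.01 0 0.8; 0 0.054 0.234 0.1 0.02 -0.01 0.8; 0 0.068 0.293 0.13 0.02 -0.01 0.8",
)

```text
time: 21.2
tool_pos: [517.3, -62.8, 71.4]
tcp_rot: [157.3, -14.0, 77.4]
ft_force: [-0.9, 4.8, -1.9]
finger_gap: 11.1
```

```bash
python3 - <<'E'
from go import *
s=sense();print({k:np.round(s[k],2) for k in('time','joint_pos','tool_pos','tcp_rot','ft_force','wrist_torque','finger_gap')})
a,r=knobgrasp(1.05,13,13,False,0);T=Ro.from_euler('xyz',s['tcp_rot'],degrees=True); print(a,(r.inv()*T).as_rotvec(degrees=True), r.inv().apply(s['wrist_torque']))
E
```

```text
{'time': np.float64(21.2), 'joint_pos': array([ -24.87,  -17.39,  130.33,   23.29,   49.25, -112.02]), 'tool_pos': array([517.25, -62.85,  71.39]), 'tcp_rot': array([157.28, -13.96,  77.41]), 'ft_force': array([-0.86,  4.81, -1.94]), 'wrist_torque': array([0.6 , 0.55, 0.54]), 'finger_gap': np.float64(11.11)}
[517.54060205 -64.04953706  70.2042147 ] [0.02838692 0.09531309 0.00181986] [ 0.78114319  0.56879957 -0.1556224 ]
```

>>> apply_moves(
  targets="0 0.011 0.049 0.02 0 0 0.8; 0 0.022 0.097 0.04 0.01 0 0.8; 0 0.034 0.146 0.06 0.01 0 0.8; 0 0.045 0.195 0.08 0.01 0 0.8; 0 0.056 0.243 0.1 0.02 0 0.8",
)

```text
time: 21.7
tool_pos: [517.7, -61.6, 71.9]
tcp_rot: [161.1, -22.0, 65.0]
ft_force: [2.5, 2.2, -2.2]
finger_gap: 10.8
```

>>> apply_moves(
  targets="0 0.005 0.023 0.01 0 0 0.8; 0 0.011 0.047 0.02 0 0 0.8; 0 0.016 0.07 0.03 0 0 0.8; 0 0.022 0.094 0.04 0 0 0.8; 0 0.027 0.117 0.05 0 0 0.8",
)

```text
time: 22.2
tool_pos: [518.2, -61.1, 72.8]
tcp_rot: [163.6, -25.4, 58.8]
ft_force: [-4.3, 8.4, 5.1]
finger_gap: 10.9
```

```bash
python3 - <<'E'
from go import *
s=sense();print({k:np.round(s[k],2) for k in('time','tool_pos','tcp_rot','ft_force','wrist_torque','finger_gap')})
a,r=knobgrasp(1.42,13,13,False,0);T=Ro.from_euler('xyz',s['tcp_rot'],degrees=True); print((r.inv()*T).as_rotvec(degrees=True), r.inv().apply(s['wrist_torque']))
for q in(1.48,): a,r=knobgrasp(q,13,13,False,0); go(a,r,1,.8)
E
```

```text
{'time': np.float64(22.2), 'tool_pos': array([518.18, -61.09,  72.8 ]), 'tcp_rot': array([163.62, -25.37,  58.78]), 'ft_force': array([-4.3 ,  8.38,  5.11]), 'wrist_torque': array([0.14, 0.36, 2.4 ]), 'finger_gap': np.float64(10.9)}
[ 0.06624109  0.08393771 -0.31463997] [ 1.37227785  0.49828188 -1.94319447]
0 0.003 0.012 0.01 0 0 0.8; 0 0.005 0.023 0.01 0 0 0.8; 0 0.008 0.035 0.02 0 0 0.8; 0 0.011 0.047 0.02 0 0 0.8; 0 0.014 0.059 0.03 0 0 0.8
```

The torque about the knob axis jumped from 0.16 to 1.9 N m, so the knob is at its hard stop. Next: release, retract and go to the long pad.

```bash
python3 - <<'E'
import go as G; from go import *; from kin import *
a,r=knobgrasp(1.42,13,13,False,0); G.p=a; G.R=r; q0=sense()['joint_pos']
pad=place(np.array([[0,40,0.]]),[518.3,-325.3,7.9])[0]; print(pad)
W=[knobgrasp(1.42,13,13,False,50),(np.array([470,-75,225]),down(80)),(np.array([pad[0],pad[1],140]),down(97.9)),(np.array([pad[0],pad[1],44]),down(97.9)),(cw([5,0,150]),down(95.8)),(cw([5,0,68]),down(95.8))]
for a,r in W: j,ep,er=ik(a,r,q0); print(a.round(1),j.round(1),ep.round(2),er.round(2)); q0=j
for (a,r),n,g in zip(W[:4],(1,2,3,1),(4,4,4.5,4.5)): print('--');go(a,r,n,g)
E
```

```text
[ 512.80221816 -285.67962147    0.        ]
[495.4 -72.9 114.1] [-32.3 -24.4 131.7  29.1  58.6 -99.3] 0.0 0.0
[470 -75 225] [-15.2 -11.9 104.8   0.   87.1 -95.2] 0.0 0.0
[ 512.8 -285.7  140. ] [ -34.1    8.9   93.4   -0.    77.7 -132. ] 0.0 0.0
[ 512.8 -285.7   44. ] [ -34.1   15.    97.2   -0.    67.8 -132. ] 0.0 0.0
[583.8 -59.  192. ] [ -10.8    6.6   90.3    0.    83.1 -106.6] 0.0 0.0
[583.8 -59.  110. ] [ -10.8   10.5   94.9   -0.    74.6 -106.6] 0.0 0.0
--
0 0 0 0 0 -1 4; 0 0 0 0 0 -2 4; 0 0 0 0 0 -3 4; 0 0 0 0 0 -4 4; 0 0 0 0 0 -5 4
--
0.036 -0.038 -0.043 0.34 0.1 -1.08 4; 0.072 -0.077 -0.086 0.68 0.21 -2.16 4; 0.108 -0.115 -0.129 1.02 0.31 -3.24 4; 0.144 -0.153 -0.172 1.35 0.41 -4.33 4; 0.18 -0.191 -0.216 1.69 0.51 -5.41 4
0.036 -0.039 -0.043 0.12 -0.04 -1.13 4; 0.072 -0.077 -0.086 0.24 -0.09 -2.26 4; 0.108 -0.115 -0.129 0.36 -0.14 -3.39 4; 0.144 -0.153 -0.172 0.48 -0.19 -4.52 4; 0.18 -0.192 -0.215 0.6 -0.24 -5.65 4
--
0 0 -0.021 -1.33 0.53 0.57 4.5; 0 0 -0.042 -2.67 1.05 1.13 4.5; 0 0 -0.062 -4 1.58 1.7 4.5; 0 0 -0.083 -5.33 2.1 2.27 4.5; 0 0 -0.104 -6.67 2.63 2.84 4.5
0 0 -0.021 -1.38 0.38 0.56 4.5; 0 0 -0.042 -2.76 0.76 1.13 4.5; 0 0 -0.063 -4.14 1.15 1.7 4.5; 0 0 -0.083 -5.52 1.53 2.26 4.5; 0 0 -0.104 -6.9 1.91 2.83 4.5
0 0 -0.021 -1.41 0.24 0.57 4.5; 0 0 -0.042 -2.83 0.48 1.13 4.5; 0 0 -0.063 -4.24 0.72 1.7 4.5; 0 0 -0.084 -5.65 0.96 2.27 4.5; 0 0 -0.104 -7.07 1.2 2.84 4.5
--
0 0 0 0 0 1.92 4.5; 0 0 0 0 0 3.84 4.5; 0 0 0 0 0 5.76 4.5; 0 0 0 0.01 0 7.68 4.5; 0 0 0 0.01 0 9.6 4.5
```

>>> apply_moves(
  targets="0 0 0 0 0 0 4; 0 0 0 0 0 0 4; 0 0 0 0 0 0 4; 0 0 0 0 0 0 4; 0 0 0 0 0 0 4",
)

```text
time: 22.7
tool_pos: [518.5, -62.9, 72.4]
tcp_rot: [163.6, -25.3, 58.6]
ft_force: [0.8, -0.4, 0.1]
finger_gap: 40.1
```

>>> apply_moves(
  targets="0 0 0 0 0 -1 4; 0 0 0 0 0 -2 4; 0 0 0 0 0 -3 4; 0 0 0 0 0 -4 4; 0 0 0 0 0 -5 4",
)

```text
time: 23.2
tool_pos: [495.4, -73.2, 116.9]
tcp_rot: [163.5, -25.3, 58.6]
ft_force: [-1.0, -0.5, 0.1]
finger_gap: 40.1
```

>>> apply_moves(
  targets="0.036 -0.038 -0.043 0.34 0.1 -1.08 4; 0.072 -0.077 -0.086 0.68 0.21 -2.16 4; 0.108 -0.115 -0.129 1.02 0.31 -3.24 4; 0.144 -0.153 -0.172 1.35 0.41 -4.33 4; 0.18 -0.191 -0.216 1.69 0.51 -5.41 4",
)

```text
time: 23.7
tool_pos: [482.6, -74.3, 172.6]
tcp_rot: [170.7, -11.8, 68.7]
ft_force: [-0.0, -0.5, 0.0]
finger_gap: 39.8
```

>>> apply_moves(
  targets="0.036 -0.039 -0.043 0.12 -0.04 -1.13 4; 0.072 -0.077 -0.086 0.24 -0.09 -2.26 4; 0.108 -0.115 -0.129 0.36 -0.14 -3.39 4; 0.144 -0.153 -0.172 0.48 -0.19 -4.52 4; 0.18 -0.192 -0.215 0.6 -0.24 -5.65 4",
)

```text
time: 24.2
tool_pos: [469.8, -75.2, 228.0]
tcp_rot: [180.0, 0.2, 80.1]
ft_force: [-0.4, -0.1, 0.1]
finger_gap: 39.8
```

```bash
python3 car2.py k3 2>/dev/null; python3 - <<'E'
from h import *
# carriage position fits, before/after clamping, and knob bar direction in the top view
for n in('k1','k3'):
    m={}
    for c,e in(('scene','s'),('top','t')):
        h=cv2.cvtColor(cv2.imread(f'pics/{n}{e}.png'),cv2.COLOR_BGR2HSV).astype(float); m[c]=(h[:,:,1]<70)&(h[:,:,2]>(195 if c=='top' else 215))
    print(n,[fit(m,CAR,[578.8,-59.5,5.8],42,[KNOB],(c,)) for c in m])
t=cv2.imread('pics/k3t.png'); h=cv2.cvtColor(t,cv2.COLOR_BGR2GRAY)[196:222,320:345]
cv2.imwrite('pics/z.png',h)
ys,xs=np.where(h<50); print(len(ys),'centroid',ys.mean()+196,xs.mean()+320,np.linalg.eigh(np.cov(xs,ys))[1][:,1])
f=lambda q:proj('top',np.array([place(np.array([[-50,0,20]])+ax*40+s*25*Ro.from_rotvec(ax*(.65-q)).apply(b1),[578.8,-59.5,5.8],42)[0] for s in(-1,0,1)]))
for q in(.1,1.0,1.3): print(q,f(q).round(1).tolist())
E
```

```text
top [([261.4, 194.5], 0.9), ([211.4, 421.7], 0.64), ([192.2, 332.7], 0.62)] [([248.3, 335.6], 0.54), ([264.0, 166.5], 0.42)]
{'time': np.float64(24.4), 'joint_pos': array([-1.5170e+01, -1.2130e+01,  1.0481e+02, -4.0000e-02,  8.7150e+01,
       -9.5220e+01]), 'tool_pos': array([470.26, -74.69, 226.72]), 'tcp_rot': array([1.7984e+02, 5.0000e-02, 8.0050e+01]), 'ft_force': array([-0.65, -0.38, -0.55]), 'wrist_torque': array([ 0.02,  0.03, -0.04]), 'finger_gap': np.float64(40.35)}
k1 [(array([569.7 , -59.36,   8.27]), np.float64(0.113)), (array([578.54, -59.66,   5.23]), np.float64(0.193))]
k3 [(array([570.23, -59.03,   7.76]), np.float64(0.11)), (array([580.08, -59.18,   5.26]), np.float64(0.52))]
0 centroid nan nan [nan nan]
0.1 [[219.1, 338.5], [214.0, 334.0], [208.7, 329.4]]
1.0 [[220.3, 331.6], [214.0, 334.0], [207.5, 336.5]]
1.3 [[219.6, 329.5], [214.0, 334.0], [208.3, 338.7]]<stdin>:10: RuntimeWarning: Mean of empty slice.
  ret = ret.dtype.type(ret / rcount)
  avg = a.mean(axis, **keepdims_kw)
  ret = um.true_divide(
<stdin>:10: RuntimeWarning: Degrees of freedom <= 0 for slice
  c *= np.true_divide(1, fact)
  c *= np.true_divide(1, fact)
```

>>> apply_moves(
  targets="0 0 -0.021 -1.33 0.53 0.57 4.5; 0 0 -0.042 -2.67 1.05 1.13 4.5; 0 0 -0.062 -4 1.58 1.7 4.5; 0 0 -0.083 -5.33 2.1 2.27 4.5; 0 0 -0.104 -6.67 2.63 2.84 4.5",
)

```text
time: 24.9
tool_pos: [483.8, -145.8, 197.2]
tcp_rot: [179.9, 0.0, 86.0]
ft_force: [-0.4, 0.2, 0.2]
finger_gap: 44.9
```

>>> apply_moves(
  targets="0 0 -0.021 -1.38 0.38 0.56 4.5; 0 0 -0.042 -2.76 0.76 1.13 4.5; 0 0 -0.063 -4.14 1.15 1.7 4.5; 0 0 -0.083 -5.52 1.53 2.26 4.5; 0 0 -0.104 -6.9 1.91 2.83 4.5",
)

```text
time: 25.4
tool_pos: [498.0, -216.0, 169.1]
tcp_rot: [179.9, 0.1, 91.9]
ft_force: [0.9, 0.2, -0.3]
finger_gap: 45.1
```

>>> apply_moves(
  targets="0 0 -0.021 -1.41 0.24 0.57 4.5; 0 0 -0.042 -2.83 0.48 1.13 4.5; 0 0 -0.063 -4.24 0.72 1.7 4.5; 0 0 -0.084 -5.65 0.96 2.27 4.5; 0 0 -0.104 -7.07 1.2 2.84 4.5",
)

```text
time: 25.9
tool_pos: [512.5, -286.3, 140.9]
tcp_rot: [179.9, 0.1, 97.9]
ft_force: [0.4, -0.2, -0.1]
finger_gap: 44.7
```

```bash
python3 - <<'E'
from h import *
b=save('top','k4t');a=save('scene','k4s'); print(pl('knob_grip','top'),pl('carriage','top'))
r=lambda i,y,x,w=100,h=75:cv2.resize(i[y-h//2:y+h//2,x-w//2:x+w//2],(400,300),interpolation=cv2.INTER_CUBIC)
cv2.imwrite('pics/k4.png',np.vstack([np.hstack([r(b,195,335),r(b,210,400)]),np.hstack([r(a,205,295),r(a,195,210)])])[:,:,::-1])
print(sense()['tool_pos'],sense()['time'])
E
```

```text
[([261.2, 165.4], 0.68), ([210.6, 333.7], 0.67), ([244.6, 338.1], 0.45)] [([269.6, 333.1], 0.86), ([261.9, 191.8], 0.79)]
[ 512.49307615 -285.52339233  141.28202268] 26.1
```

View pics/k4.png

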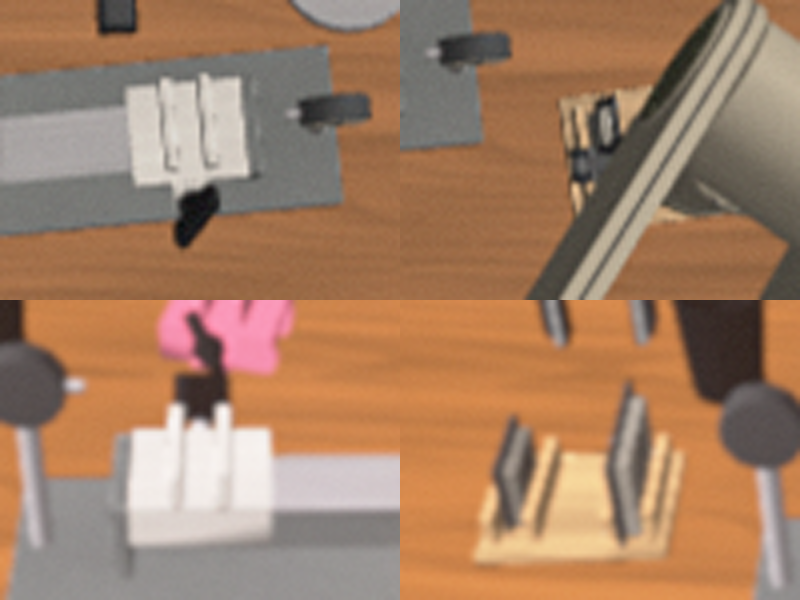

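The knob bar now lies mirrored in the top crop (lower left, upper right), which is tight. The carriage is still at the stop. I'll check that the fingers line up with the long pad, then descend.

```bash
python3 - <<'E'
from h import *
print(proj('scene',[[512.5,-285.5,150],[512.8,-285.7,76]]).round(1))
# pad top ends, crop px (630,385)->back end ; refit pad with dark-grey mask in both first pictures
for dx in(-50,50): print(proj('scene',place(np.array([[dx,40,76.]]),[518.3,-325.3,7.9])).round(1), 'crop', ((proj('scene',place(np.array([[dx,40,76.]]),[518.3,-325.3,7.9]))[0][::-1]-[160,158])*4+[400,300]).round())
E
```

```text
[[165.6 211.3]
 [188.1 215.5]]
[[177.6 218.1]] crop [632. 378.]
[[199.5 212.7]] crop [611. 466.]
```

>>> apply_moves(
  targets="0 0 0 0 0 1 4.5; 0 0 0 0 0 2 4.5; 0 0 0 0 0 3 4.5; 0 0 0 0 0 4 4.5; 0 0 0 0 0 5 4.5",
)

```text
time: 26.6
tool_pos: [513.3, -285.3, 90.7]
tcp_rot: [180.0, 0.1, 98.0]
ft_force: [-0.5, 0.4, -0.4]
finger_gap: 45.0
```

>>> apply_moves(
  targets="0 0 0 0 0 1 4.5; 0 0 0 0 0 2 4.5; 0 0 0 0.01 0 3 4.5; 0 0 0 0.01 0 4 4.5; 0 0 0 0.01 0 4.6 4.5",
)

```text
time: 27.1
tool_pos: [513.1, -285.4, 44.6]
tcp_rot: [180.0, 0.1, 98.0]
ft_force: [-0.4, -1.3, -0.2]
finger_gap: 45.2
```

>>> apply_moves(
  targets="0 0 0 0 0 0 1; 0 0 0 0 0 0 1; 0 0 0 0 0 0 1; 0 0 0 0 0 0 1; 0 0 0 0 0 0 1",
  force=60,
)

```text
time: 27.6
tool_pos: [513.7, -285.8, 46.3]
tcp_rot: [179.9, 0.1, 98.0]
ft_force: [0.2, -0.1, -0.7]
finger_gap: 14.5
```

```bash
python3 - <<'E'
import go as G; from go import *
s=sense();print({k:np.round(s[k],2) for k in('time','tool_pos','tcp_rot','ft_force','wrist_torque','finger_gap')}); print(p)
go([p[0],p[1],150],down(97.9),1,1); go([p[0],p[1],255],down(97.9),1,1)
a=cw([5,0,0]); print(a); go([a[0],a[1],255],down(95.8),2,1); go([a[0],a[1],152],down(95.8),1,1)
E
```

```text
{'time': np.float64(27.6), 'tool_pos': array([ 513.69, -285.83,   46.25]), 'tcp_rot': array([1.7993e+02, 1.5000e-01, 9.7970e+01]), 'ft_force': array([ 0.15, -0.14, -0.71]), 'wrist_torque': array([ 0.  ,  0.09, -0.04]), 'finger_gap': np.float64(14.52)}
[ 512.82231853 -285.64945346   43.9508843 ]
0 0 0 0 0 -2.12 1; 0 0 0 0 0 -4.24 1; 0 0 0 0 0 -6.36 1; 0 0 0 0 0 -8.48 1; 0 0 0 0 0 -10.6 1
0 0 0 0 0 -2.1 1; 0 0 0 0 0 -4.2 1; 0 0 0 0 0 -6.3 1; 0 0 0 -0.01 0 -8.4 1; 0 0 0 -0.01 0 -10.5 1
[583.77440354 -58.99471851  42.        ]
0 0 0.004 2.15 1.01 0 1; 0 0 0.007 4.3 2.03 0 1; 0 0 0.011 6.44 3.04 0 1; 0 0 0.014 8.59 4.05 -0.01 1; 0 0 0.018 10.74 5.07 -0.01 1
0 0 0.004 2.17 0.97 0 1; 0 0 0.007 4.33 1.94 0 1; 0 0 0.011 6.5 2.92 0 1; 0 0 0.015 8.67 3.89 0 1; 0 0 0.018 10.83 4.87 0 1
0 0 0 0 0 2.06 1; 0 0 0 0 0 4.12 1; 0 0 0 0 0 6.18 1; 0 0 0 0 0 8.24 1; 0 0 0 0.01 0 10.3 1
```

>>> apply_moves(
  targets="0 0 0 0 0 -2.12 1; 0 0 0 0 0 -4.24 1; 0 0 0 0 0 -6.36 1; 0 0 0 0 0 -8.48 1; 0 0 0 0 0 -10.6 1",
)

```text
time: 28.1
tool_pos: [513.2, -285.4, 152.7]
tcp_rot: [180.0, 0.1, 98.0]
ft_force: [-0.2, -0.4, -2.6]
finger_gap: 14.0
```

>>> apply_moves(
  targets="0 0 0 0 0 -2.1 1; 0 0 0 0 0 -4.2 1; 0 0 0 0 0 -6.3 1; 0 0 0 -0.01 0 -8.4 1; 0 0 0 -0.01 0 -10.5 1",
)

```text
time: 28.6
tool_pos: [513.1, -285.2, 257.7]
tcp_rot: [180.0, 0.1, 98.0]
ft_force: [1.4, -0.4, -3.0]
finger_gap: 13.8
```

>>> apply_moves(
  targets="0 0 0.004 2.15 1.01 0 1; 0 0 0.007 4.3 2.03 0 1; 0 0 0.011 6.44 3.04 0 1; 0 0 0.014 8.59 4.05 -0.01 1; 0 0 0.018 10.74 5.07 -0.01 1",
)

```text
time: 29.1
tool_pos: [548.6, -171.0, 256.8]
tcp_rot: [180.0, 0.1, 96.9]
ft_force: [0.2, 0.0, -4.0]
finger_gap: 14.0
```

>>> apply_moves(
  targets="0 0 0.004 2.17 0.97 0 1; 0 0 0.007 4.33 1.94 0 1; 0 0 0.011 6.5 2.92 0 1; 0 0 0.015 8.67 3.89 0 1; 0 0 0.018 10.83 4.87 0 1",
)

```text
time: 29.6
tool_pos: [583.9, -57.6, 256.5]
tcp_rot: [180.0, 0.1, 95.9]
ft_force: [-0.0, -0.5, -2.8]
finger_gap: 13.6
```

>>> apply_moves(
  targets="0 0 0 0 0 2.06 1; 0 0 0 0 0 4.12 1; 0 0 0 0 0 6.18 1; 0 0 0 0 0 8.24 1; 0 0 0 0.01 0 10.3 1",
)

```text
time: 30.1
tool_pos: [583.7, -58.6, 152.7]
tcp_rot: [180.0, 0.1, 95.9]
ft_force: [0.5, -0.4, -2.7]
finger_gap: 14.0
```

```bash
python3 - <<'E'
from h import *
a=save('scene','p1s'); s=sense();print({k:np.round(s[k],2) for k in('time','tool_pos','tcp_rot','ft_force','wrist_torque','finger_gap')})
print(pl('long_pad','scene'),pl('carriage','scene'),proj('scene',[[583.8,-59,114]]))
# bottom of the pad at its front end (x=+50) against the slot: dark/silver boundaries by row profile
g=cv2.cvtColor(a,cv2.COLOR_RGB2GRAY)
for dx,z in((50,114),(50,150)):
    q=[proj('scene',place(np.array([[dx,y,z]],float),[583.8,-59,5.8]))[0] for y in(-7.5,0,7.5)]; print(np.round(q,1).tolist())
r,c=proj('scene',place(np.array([[50,0,130.]]),[583.8,-59,5.8]))[0].round().astype(int); print(r,c,g[r,c-12:c+13])
for z in (102,95):
  q=[proj('scene',place(np.array([[40,y,z]],float),[578.8,-59.5,5.8]))[0] for y in(-19.5,-10.5,10.5,19.5)]; print(np.round(q,1).tolist())
print(g[int(q[0][0]),int(q[0][1])-6:int(q[3][1])+8])
cv2.imwrite('pics/p1.png',cv2.resize(a[160:240,255:335],(640,640),interpolation=cv2.INTER_CUBIC)[:,:,::-1])
E
```

```text
{'time': np.float64(30.15), 'tool_pos': array([581.58, -58.23, 148.36]), 'tcp_rot': array([-1.7973e+02,  3.0000e-02,  9.5910e+01]), 'ft_force': array([-2.46,  0.45, -6.43]), 'wrist_torque': array([ 0.04,  0.15, -0.05]), 'finger_gap': np.float64(14.09)}
[([197.3, 295.0], 0.75)] [([219.3, 296.7], 0.82), ([176.6, 301.0], 0.82), ([189.4, 444.2], 0.79)] [[198.00756936 294.00862416]]
[[211.0, 290.5], [211.0, 293.6], [211.0, 296.8]]
[[199.3, 290.1], [199.3, 293.3], [199.3, 296.5]]
206 293 [237 237 236 237 238 240 240 240 235 188 120 103 148 172 174 189 226 241
 242 239 233 223 228 238 241]
[[210.8, 285.9], [210.7, 289.6], [210.7, 298.2], [210.6, 301.8]]
[[212.9, 286.0], [212.9, 289.7], [212.8, 298.2], [212.8, 301.8]]
[238 238 238 238 238 240 240 235 225 212 207 224 236 239 239 238 238 240
 239 229 221 213 211 226 236 239 238 237 238]
```

The pad shows at scene row 206, cols 290–297, as predicted over the slot. I'll lower it now.

>>> apply_moves(
  targets="0 0 0 0 0 0.5 1; 0 0 0 0 0 1 1; 0 0 0 0 0 1.5 1; 0 0 0 0 0 2 1; 0 0 0 0 0 2.5 1",
)

```text
time: 30.75
tool_pos: [584.1, -58.8, 128.4]
tcp_rot: [179.9, 0.1, 95.9]
ft_force: [-0.6, -0.4, -2.7]
finger_gap: 13.9
```

>>> apply_moves(
  targets="0 0 0 0 0 0.3 1; 0 0 0 0 0 0.6 1; 0 0 0 0 0 0.9 1; 0 0 0 0 0 1.2 1; 0 0 0 0 0 1.4 1",
)

```text
time: 31.25
tool_pos: [584.5, -58.5, 114.7]
tcp_rot: [179.9, 0.1, 95.9]
ft_force: [2.6, 3.9, -0.5]
finger_gap: 14.2
```

>>> apply_moves(
  targets="0 0 0 0 0 0.1 1; 0 0 0 0 0 0.2 1; 0 0 0 0 0 0.3 1; 0 0 0 0 0 0.3 1; 0 0 0 0 0 0.3 1",
)

```text
time: 31.75
tool_pos: [585.0, -58.6, 112.3]
tcp_rot: [179.8, 0.1, 95.9]
ft_force: [3.1, 4.2, 1.2]
finger_gap: 13.7
```

>>> apply_moves(
  targets="0 0 0 0 0 0.1 1; 0 0 0 0 0 0.2 1; 0 0 0 0 0 0.2 1; 0 0 0 0 0 0.2 1; 0 0 0 0 0 0.2 1",
)

```text
time: 32.25
tool_pos: [585.3, -58.6, 112.2]
tcp_rot: [179.8, 0.1, 95.9]
ft_force: [-2.4, 5.2, 13.9]
finger_gap: 13.8
```

It is firmly on the slot floor (z 112.2, as predicted). I'll ease off the side and down force, then release.

>>> apply_moves(
  targets="0 0 0 0.05 0 -0.2 1; 0 0 0 0.1 0 -0.3 1; 0 0 0 0.15 0 -0.3 1; 0 0 0 0.15 0 -0.3 1; 0 0 0 0.15 0 -0.3 1",
)

```text
time: 32.75
tool_pos: [583.7, -57.4, 112.4]
tcp_rot: [180.0, 0.1, 95.9]
ft_force: [2.9, 2.1, -2.2]
finger_gap: 14.1
```

>>> apply_moves(
  targets="0 0 0 0 0 0 1.8; 0 0 0 0 0 0 2.4; 0 0 0 0 0 0 3; 0 0 0 0 0 0 3.6; 0 0 0 0 0 0 4",
)

```text
time: 33.25
tool_pos: [583.8, -57.4, 112.7]
tcp_rot: [180.0, 0.1, 95.9]
ft_force: [1.0, -0.2, -0.8]
finger_gap: 40.0
```

>>> apply_moves(
  targets="0 0 0 0 0 -1 4; 0 0 0 0 0 -3 4; 0 0 0 0 0 -5 4; 0 0 0 0 0 -8 4; 0 0 0 0 0 -12 4",
)

```text
time: 33.75
tool_pos: [582.5, -56.9, 232.6]
tcp_rot: [-179.9, 0.1, 95.9]
ft_force: [0.8, 0.2, -0.2]
finger_gap: 39.9
```

>>> apply_moves(
  targets="0 0 0 0 -3 0 4; 0 0 0 0 -7 0 4; 0 0 0 0 -11 0 4; 0 0 0 0 -15 0 4; 0 0 0 0 -17 0 4",
)

```text
time: 34.25
tool_pos: [412.5, -74.7, 233.2]
tcp_rot: [179.9, 0.2, 95.9]
ft_force: [0.7, -1.1, 0.8]
finger_gap: 40.0
```

```bash
python3 - <<'E'
from h import *
a=save('scene','e_s');b=save('top','e_t'); s=sense();print({k:np.round(s[k],2) for k in('time','tool_pos','ft_force','finger_gap')})
for q in('long_pad','cheeks','carriage','knob_grip'): print(q,pl(q,'scene'),pl(q,'top'))
print(proj('scene',[[583.8,-59,74]]),proj('top',[[583.8,-59,74]]))
Z={'short_pad':8,'rack':0,'pen_cup':0,'spray':0,'yellow_carton':0,'brake_disc':0,'stapler':0,'jar':0,'tape':0}
for q,z in Z.items():
    r=pl(q,'top',1); print(q,r,[onz('top',x,z)[:2].round() for x,_ in r])
P=box(-50,50,-7.5,7.5,74,142)
def over(i,c,y,x,w=100,h=75):
    o=cv2.resize(i[y-h//2:y-h//2+h,x-w//2:x-w//2+w],(400,300),interpolation=cv2.INTER_CUBIC); return o
def ol(i,c,y,x,w=100,h=75):
    o=over(i,c,y,x).copy()
    for B,p,z in((P,[583.8,-59,5.8],0),(CAR[0],[578.8,-59.5,5.8],42)):
        hh=cv2.convexHull(((proj(c,place(B,p,z))[:,::-1]+.5-[x-w//2,y-h//2])*4-.5).astype(np.float32)).round().astype(int); cv2.polylines(o,[hh],True,(0,255,0),1)
    return o
cv2.imwrite('pics/end.png',np.vstack([np.hstack([over(a,'scene',203,295),over(b,'top',193,335)]),np.hstack([ol(a,'scene',203,295),ol(b,'top',193,335)])])[:,:,::-1])
E
```

```text
{'time': np.float64(34.35), 'tool_pos': array([413.16, -74.85, 233.59]), 'ft_force': array([ 0.53, -0.55,  0.06]), 'finger_gap': np.float64(39.88)}
long_pad [([210.2, 295.9], 0.71)] [([185.1, 332.5], 0.64)]
cheeks [([210.5, 294.2], 0.95), ([179.1, 446.5], 0.91), ([167.5, 306.8], 0.87)] [([263.6, 190.6], 0.98), ([190.9, 330.9], 0.76), ([267.2, 334.3], 0.69)]
carriage [([218.7, 297.4], 0.89), ([269.3, 233.3], 0.63), ([175.2, 300.9], 0.62)] [([263.3, 191.4], 0.97), ([266.8, 334.4], 0.71), ([193.6, 332.0], 0.64)]
knob_grip [([178.4, 296.3], 0.44), ([180.5, 474.6], 0.42)] [([213.3, 332.5], 0.58)]
[[210.12731203 294.35938454]] [[188.80828197 331.25612394]]
short_pad [([206.9, 422.3], 0.48)] [array([ 533., -362.])]
rack [([207.1, 410.1], 0.6)] [array([ 532., -323.])]
pen_cup [([260.2, 389.7], 0.81)] [array([ 357., -255.])]
spray [([171.7, 197.6], 0.87)] [array([644., 380.])]
yellow_carton [([142.9, 260.6], 0.87)] [array([741., 173.])]
brake_disc [([148.4, 373.4], 0.74)] [array([ 726., -202.])]
stapler [([148.8, 315.4], 0.76)] [array([723.,  -9.])]
jar [([189.6, 329.7], 0.72)] [array([588., -57.])]
tape [([248.2, 276.5], 0.89)] [array([394., 116.])]
```

View pics/end.png

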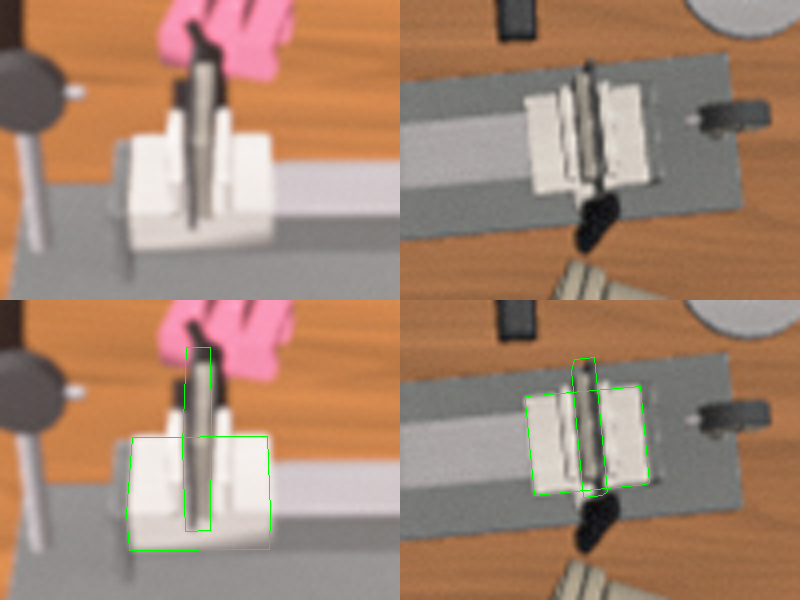

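```bash
python3 - <<'E'
import cv2,numpy as np
g=lambda n:cv2.cvtColor(cv2.imread(f'pics/{n}.png'),cv2.COLOR_BGR2GRAY).astype(np.float32)
A=g('k1s')
for n in('k2s','k3s','k4s','e_s'):
    B=g(n)
    # +y edge of carriage body (~col 313) by gradient centroid on rows 205-222 ; control: rail tip (~col 358), stop plate edge
    def edge(I,r0,r1,c0,c1):
        d=np.abs(np.diff(I[r0:r1,c0:c1].mean(0))); d=d*(d>d.max()*.25); return (d*np.arange(c0,c1-1)).sum()/d.sum()
    print(n,'car +y edge',round(edge(B,212,218,305,322)-edge(A,212,218,305,322),2),'stand end',round(edge(B,232,238,355,370)-edge(A,232,238,355,370),2),'phase',np.round(cv2.phaseCorrelate(A[204:224,303:323],B[204:224,303:323],cv2.createHanningWindow((20,20),cv2.CV_32F)),2))
E
```

```text
Traceback (most recent call last):
ValueError: setting an array element with a sequence. The requested array has an inhomogeneous shape after 1 dimensions. The detected shape was (2,) + inhomogeneous part.
```

```bash
python3 - <<'E'
import cv2,numpy as np
g=lambda n:cv2.cvtColor(cv2.imread(f'pics/{n}.png'),cv2.COLOR_BGR2GRAY).astype(np.float32)
def edge(I,r0,r1,c0,c1):
    d=np.abs(np.diff(I[r0:r1,c0:c1].mean(0))); d=d*(d>d.max()*.25); return (d*np.arange(c0,c1-1)).sum()/d.sum()
for n in('c3s','k1s','k2s','k3s','k4s','e_s'):
    B=g(n); print(n,'car edge',round(edge(B,212,218,305,322),2),'stand end',round(edge(B,232,238,355,370),2))
E
```

```text
c3s car edge 312.06 stand end 360.85
k1s car edge 312.07 stand end 360.61
k2s car edge 312.08 stand end 360.72
k3s car edge 312.09 stand end 360.45
k4s car edge 312.09 stand end 360.17
e_s car edge 312.39 stand end 360.78
```

```bash
python3 - <<'E'
from h import *
N=[save('scene',f'f{i}s') for i in range(4)]; T=[save('top',f'f{i}t') for i in range(4)]
g=lambda n:cv2.cvtColor(cv2.imread(f'pics/{n}.png'),cv2.COLOR_BGR2GRAY).astype(np.float32)
def edge(I,r0,r1,c0,c1):
    d=np.diff(I[r0:r1,c0:c1].mean(0)); d=np.abs(d)*(np.abs(d)>np.abs(d).max()*.25); return (d*np.arange(c0,c1-1)).sum()/d.sum()
for n in('k1s','k3s','k4s','e_s','f0s','f1s','f2s','f3s'):
    B=g(n); print(n,[round(edge(B,r,r+3,306,320),2) for r in(203,206,209,212,215)],B[212:218,308:317].mean(0).round())
# top: left (+y) edge of the carriage
for n in('k1t','k2t','k4t','e_t','f0t','f1t','f2t'):
    B=g(n); print(n,[round(edge(B,r,r+3,308,324),2) for r in(182,185,188,191,194)],[round(edge(B,r,r+4,268,286),2) for r in (200,204)])
E
```

```text
k1s [np.float64(311.83), np.float64(311.97), np.float64(311.97), np.float64(312.07), np.float64(312.07)] [237. 236. 237. 235. 228. 215. 206. 204. 204.]
k3s [np.float64(311.91), np.float64(311.99), np.float64(311.96), np.float64(312.08), np.float64(312.11)] [237. 237. 237. 235. 228. 217. 207. 204. 204.]
k4s [np.float64(311.92), np.float64(311.98), np.float64(311.99), np.float64(312.27), np.float64(312.11)] [237. 237. 237. 236. 228. 217. 207. 205. 205.]
e_s [np.float64(311.88), np.float64(311.99), np.float64(312.08), np.float64(312.37), np.float64(312.42)] [237. 236. 237. 236. 230. 219. 208. 204. 205.]
f0s [np.float64(311.87), np.float64(311.99), np.float64(312.13), np.float64(312.37), np.float64(312.47)] [236. 236. 236. 235. 230. 219. 208. 204. 204.]
f1s [np.float64(311.87), np.float64(311.99), np.float64(312.12), np.float64(312.36), np.float64(312.43)] [237. 236. 236. 236. 230. 219. 208. 204. 205.]
f2s [np.float64(311.87), np.float64(311.99), np.float64(312.12), np.float64(312.11), np.float64(312.43)] [236. 236. 236. 236. 230. 218. 208. 205. 204.]
f3s [np.float64(311.85), np.float64(
[... 430 characters left out ...]
), np.float64(316.0), np.float64(316.32), np.float64(316.63), np.float64(317.0)] [np.float64(278.29), np.float64(277.77)]
e_t [np.float64(315.52), np.float64(316.0), np.float64(316.24), np.float64(316.45), np.float64(317.2)] [np.float64(278.14), np.float64(277.71)]
f0t [np.float64(315.54), np.float64(316.25), np.float64(316.26), np.float64(316.46), np.float64(316.97)] [np.float64(278.15), np.float64(277.71)]
f1t [np.float64(315.56), np.float64(316.24), np.float64(316.25), np.float64(316.43), np.float64(317.0)] [np.float64(278.12), np.float64(277.7)]
f2t [np.float64(315.52), np.float64(316.26), np.float64(316.27), np.float64(316.44), np.float64(316.99)] [np.float64(278.1), np.float64(277.72)]
```

```bash
python3 -c "
from bench import *
print(sense()['time'],sense()['qd'].round(2)); print(hand_in())"
```

```text
35.6 [-0.05  0.03  0.06  0.01 -0.01 -0.03]
the job is handed in; nothing more can be done
None
```

The job is done and handed in at 35.6 s of the 72 s allowed. The aluminium carriage is on the rail against the stop, its knob is tight, and the long pad stands in its slot.

- **Carriage:** I slid it on from the open end with the knob on the robot's side. It stopped hard at the stop plate, and another 5 mm of commanded push raised the force to 29 N without moving it. Its picture edges shifted by at most about 0.1–0.4 px after clamping and loading the pad. I read that as well under 1 mm, but the image check alone can't rule out a few tenths.
- **Knob:** I turned it clockwise until the torque rose from 0.16 to 1.9 N m, which is the hard stop. The bar shows in its tight position in the top view. The first approach to the knob ran into joint range limits, so I came in at a less tilted angle.
- **Long pad:** It went down to the expected height and resisted a further push with about 14 N, so it is on the slot floor. The final overlay shows it upright and about centred.
- **Bystanders:** They were found about where they started, within the detectors' scatter of 10–25 mm. The exception is the jar: the last detection for it landed on the carriage, which is a false hit, so its position was not confirmed. The short pad is still in the rack.
- **Gripper:** It was open, still and clear of everything at hand-in.

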